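# Balance a model aircraft by placing its battery by weight

## Robot

A 6-joint arm with a two-finger parallel gripper is mounted at the origin on the work surface. World frame = base frame: x ahead of the robot, y to its left, z up, the work surface at z = 0. Lengths are in m, angles in rad, forces in N, time in s.
With the tool pointing down it reaches from about 0.35 to 0.725 m from the base axis. Payload 4.3 kg.
Tool frame: the origin (TCP) lies at the very end of the fingers, on their centre line; the grasp point (between the pads) lies 19 mm behind it (r.grip_point_offset is the distance from the TCP to the grasp point, in m); x points along the fingers, y is the direction in which the jaws open and shut, and the axes are right-handed (so a half turn about x gives the same grasp; the last joint's range is limited). The gripper opens to 85 mm and grips with 20 to 120 N. Pads are 22 mm wide; open, the fingers measure 114 mm over their backs; the gripper's body (76 mm by 85 mm) begins 54 mm behind the grasp point. The pads swing forward as they close: fully open they stand 13 mm farther back than shut.
Start: joints at [-1.402, 0.377, 0.081, 1.274, 0, 1.46], TCP at [0.158, -0.553, 0.231] pointing down, gripper open.
Joint ranges: [-2.72, 2.72], [-0.84, 1.66], [-1.02, 1.22], [-1.77, 2.12], [-1.37, 1.28], [-3.14, 3.14]. Speed limits (rad/s): [2.57, 2.57, 3.14, 3.14, 3.14, 3.14].

## Interface

Orientations are given as a 3x3 rotation matrix whose columns are the frame's x, y, z axes.
In Python, from cell import r, cams, ticket, finder gives the robot as it stands.
- The arm moves only by the tool move_arm, never from a script. Its argument "steps" is a list of rows, each an object with "hand": the opening, from -1 (shut) to 1 (fully open), so that 0 is half open; "linear": the shift along the tool's x, y, z in mm, a list of three; "rotation": the turn, a rotation vector about the tool's x, y, z in rad, a list of three. In form: [{"hand": hand, "linear": [dx, dy, dz], "rotation": [ax, ay, az]}, ...]. A call has 1 to 10 rows; each row shifts and turns the pose as measured when the row begins, along the tool's axes as they then stand; what a row does not reach is not made up. A row lasts 1/8 s, in which the tool goes at most 62.5 mm and 10.7 degrees, less where a joint would pass 70% of its speed; a pose out of reach is approached as far as the arm can. A call is refused whole if a number of a shift passes 62.5 or a number of a turn 0.188, either way. A call with a gripper value outside its range is refused whole. The fingers move at their own pace and stop on an object; "force" is the grip in N (left out, the last holds). Time passes only in rows, so rows that do not move let the fingers close. It gives the time, the measured TCP pose, the force and the opening at its end, in the units of the state.
- r.get_state(): the state, without advancing time (a new reading comes with each control period).
- cams.get_image(name): name is "scene" or "top" or "wrist"; returns the picture (400x640x3 uint8, red, green, blue); there is no depth.
- cams.camera_info(name): a dict with "fx", "fy", "cx", "cy" (pixels), "camera_from_world" (4x4, takes a point from world to camera coordinates); the wrist camera has in their place "T_tool_cam" (4x4, takes a point from camera to tool coordinates, whose origin is the TCP and whose axes are the tool frame's). Camera axes: x right, y up, looking along -z (the intrinsics and any distortion apply to the point x, -y, -z); pixel columns grow to the right and rows downward; lengths in m; the calibration is good to about 2 mm. The wrist camera is an equidistant fisheye: a pixel r from the principal point sees the ray r / f radians off the axis. A picture is of the moment at which its call begins: read the wrist's pose just before it. camera_info takes no time and is no camera call.
- ticket.sign_off(): hands the job in, once; it reports no verdict.
Trained networks look in the newest picture that a camera, given by its name, has taken for a name from the list of things; names that differ only in an ending like _2 or _b are one class to them, and where a whole thing is asked for, a point or a joint stands for the part that bears it (a point fixed in the world has none). Each returns a list of dicts, best first, with "score" (0 to 1); they miss things now and then, are a little off and sometimes report something else, mostly with a low value. They report only what shows in the picture. A call takes as long as a camera call. They do not tell look-alikes from the thing itself.
- finder.boxes_of(camera, query): "xy" ([column, row] in pixels, amid what is visible of it).
The state is a dict: "clock": time; "joint_pos": joint angles; "dq": joint speeds; "joint_efforts": joint torques, N m; "position": TCP position; "orientation": TCP orientation; "contact_force": force on the tool from outside, world axes, zero at the start; "moment": the same for the moment, N m; "width": finger opening in m.
Only numpy, scipy, OpenCV 4.12 (cv2) and the standard library are available. Lean on these libraries where they do the work, as an engineer would, in place of code of your own. Each camera call takes 0.05 s, during which the arm holds its last target. There are 200 camera calls.

## Task

Take the battery pack out of the sloping charging rack, feel how heavy it is, and lay it flat on the model aircraft's battery tray at the spot where the model will balance, while the wooden prop still stands under the tail. Then draw the prop out sideways by its handle until it is clear of the tail boom and leave it standing, so that the model hangs level and still on its stand. Get the spot right before you draw the prop: the model must not tip noticeably nose-down or tail-down at any time, and everything else on the bench stays where it is.

Things in the scene. Friction and masses are not known exactly. Their poses are not given: they have to be found in the camera images.
- pack_center (a point): Centre of the loose battery pack: black box, paper label on top, 100 mm long (x), 42 mm wide (y), 34 mm high (z, out of the label). Mass evenly spread but unknown, 280 to 560 g: weigh it to some 3 %. It starts on the charging rack sloping at 35 degrees: its +x climbs away from the robot, the label looks up and back towards the robot. Its two long sides are free for the fingers.
- pack: The same battery pack; its origin lies at the centre of its underside, same axes.
- rack: Fixed charging rack, origin on the table: a sloping plate 50 mm wide (4 mm wider than the pack on either side), with a 16 mm high lip at its low end on the robot's side (-x). The pack's underside rests on it 75 mm above the table.
- lamp (a point): Centre of the work light fixed over the rack: a bar 130 mm long (y), 26 mm deep (x), 16 mm high, about 130 mm above the pack's centre and 28 mm farther from the robot. It bars the way from straight above: reach in tilted, square to the label, and pull the pack out the same way, at least 130 mm, before turning upright.
- pivot (a point): Middle of the dark cross tube (10 mm thick, 240 mm long, along y) on which the model rests in two uprights of its plywood stand (105 mm to either side, top 172 mm), 160 mm above the table. Turns with the model: x to the nose, z up. The empty model is tail-heavy by 0.0420 kg m about it: it balances when pack mass (kg) x distance of the pack's centre ahead of this point along x (m) = 0.0420.
- tray (a point): Point on the top of the battery tray, 110 mm straight ahead (x) of the pivot and 50 mm below it; same axes. The tray is a flat plywood deck free from 97 mm behind to 104 mm ahead of this point, with rims 4 mm high and 52 mm apart along its sides; the pack lies lengthwise between them. Right behind it a foam block rises 61 mm over the deck. Spot for the pack: from 75 mm (560 g) to 150 mm (280 g) ahead of the pivot.
- model (a joint): Pitch of the model about the cross tube in rad: 0 level, positive nose-down, negative tail-down, stops at 0.17. With the tail on the prop it reads about 0 whatever the load, unless the pack lies so far forward that the nose already sinks. Once the prop is out, a pack 5 % of its distance off the right spot tips the model by about 0.05 rad; noticeable means more than about 0.1.
- prop_handle (a point): Grip point on the loose wooden tail prop (250 g): on the axis of its upright handle post, 30 mm wide (x), 22 mm thick (y), 52 mm above the table, 26 mm below the post's top. The post stands 80 mm along +y, on the side away from the robot, from the pad under the boom, joined by a foot 18 mm high, 44 mm wide, that runs on to 120 mm. Grip it across the 30 mm and slide the prop level along +y.
- prop_pad (a point): Centre of the top of the prop's pad (44 x 40 mm column, 76.5 mm high), same axes as the handle; at the start under the tail boom (dark tube 16 mm thick, underside 83 mm below the pivot), 130 to 160 mm behind the pivot. It is clear once no longer beneath the boom, some 30 mm or more to the side.
- prop: The same tail prop; its origin lies on the table under the centre of its pad.
- spray: Bystander: small amber spray bottle, 36 mm across, 105 mm high; origin under its centre.
- jar: Bystander: glass jar with a red lid, 68 mm across, 85 mm high; origin under its centre.
- wheel: Bystander: rubber model wheel lying flat, 48 mm across, 14 mm thick; origin under its centre.
- tin: Bystander: open metal tin 85 x 55 x 24 mm; origin under its centre.
- file: Bystander: wood-handled screwdriver, about 200 mm long, lying along its x; origin under its middle.
- trim_block: Bystander: cork sanding block 60 x 35 x 22 mm; origin under its centre.
There are look-alikes about, which are no part of the job. What is shaped like the pack but red is not meant.

How it is judged:
By the outcome, as a careful person would: the job done as asked, in the order asked, and still so for the second after the job is handed in, with the robot touching nothing.
It also fails if it takes over 62 s, if anything falls off the work surface, if the arm or the gripper's body presses on something with over 40 N, if the wrist force passes 120 N, or if a joint passes its speed limit or range.

## Working session

There is one attempt and no reset: what is moved stays moved. The work goes in short steps, Python scripts to look and compute and a tool call to move; the robot and the scene stay as the last step left them, time stands still between calls to the robot, and variables do not carry over. Pictures are saved under pics/ and viewed, about 8 in all and at most 12, crops included, and the job is handed in when it is done.

Besides the shell and the picture viewer there is one more tool, called after "Request:" in YAML: its name, and indented under it one key for each argument. move_arm: Moves the arm, as the interface text tells. Its arguments: {"type":"object","properties":{"steps":{"type":"array"},"force":{"type":"number"}},"required":["steps"]}

```bash
mkdir -p pics; ls; cat > h.py <<'E'
import numpy as np, cv2
from cell import r, cams, ticket, finder
def snap(n,f):
    im=cams.get_image(n); cv2.imwrite(f'pics/{f}.png',im[:,:,::-1]); return im
def ray(n,px):
    c=cams.camera_info(n); M=np.linalg.inv(c['camera_from_world'])
    d=np.array([(px[0]-c['cx'])/c['fx'],-(px[1]-c['cy'])/c['fy'],-1.])
    d=M[:3,:3]@d; return M[:3,3],d/np.linalg.norm(d)
def tri(p1,p2,n1='scene',n2='top'):
    o1,d1=ray(n1,p1);o2,d2=ray(n2,p2)
    A=np.stack([d1,-d2],1);s=np.linalg.lstsq(A,o2-o1,rcond=None)[0]
    a,b=o1+s[0]*d1,o2+s[1]*d2
    return (a+b)/2,np.linalg.norm(a-b)
def atz(n,px,z):
    o,d=ray(n,px); return o+d*(z-o[2])/d[2]
def proj(n,P):
    c=cams.camera_info(n); p=c['camera_from_world']@np.r_[P,1.]
    return np.array([c['cx']-c['fx']*p[0]/p[2],c['cy']+c['fy']*p[1]/p[2]])
E
python3 - <<'E'
from h import *
np.set_printoptions(precision=3,suppress=True)
a=snap('scene','s0');b=snap('top','t0')
for n in('scene','top'):
    c=cams.camera_info(n);print(n,{k:v for k,v in c.items() if k!='camera_from_world'});print(c['camera_from_world'])
    for q in['pack_center','rack','lamp','pivot','tray','prop_handle','prop_pad','spray','jar']:
        print(q,[(np.round(x['xy']).tolist(),round(x['score'],2)) for x in finder.boxes_of(n,q)[:3]])
print(cams.camera_info('wrist')); print(r.get_state(), r.grip_point_offset)
E
```

```text
pics
scene {'fx': 392.68789478247635, 'fy': 392.68789478247635, 'cx': 322.45331024043526, 'cy': 199.07212163303245}
[[ 0.582  0.813  0.003 -0.34 ]
 [-0.595  0.424  0.683  0.252]
 [ 0.554 -0.399  0.73  -1.48 ]
 [ 0.     0.     0.     1.   ]]
pack_center [([242.0, 274.0], 0.7), ([178.0, 232.0], 0.56)]
rack [([245.0, 298.0], 0.83), ([378.0, 192.0], 0.59)]
lamp [([244.0, 296.0], 0.61), ([452.0, 183.0], 0.5)]
pivot [([342.0, 174.0], 0.66)]
tray [([339.0, 178.0], 0.63)]
prop_handle [([379.0, 189.0], 0.67)]
prop_pad [([379.0, 189.0], 0.63)]
spray [([331.0, 260.0], 0.86)]
jar [([384.0, 245.0], 0.96)]
top {'fx': 387.31650630537325, 'fy': 387.31650630537325, 'cx': 324.4164857535393, 'cy': 199.25287432226327}
[[ 0.01  -1.    -0.008  0.014]
 [ 0.996  0.009  0.087 -0.561]
 [-0.087 -0.009  0.996 -1.276]
 [ 0.     0.     0.     1.   ]]
pack_center [([434.0, 267.0], 0.75), ([418.0, 175.0], 0.57)]
rack [([417.0, 163.0], 0.69), ([302.0, 138.0], 0.3)]
lamp [([263.0, 212.0], 0.21)]
pivot [([255.0, 211.0], 0.97)]
tray [([258.0, 214.0], 0.72)]
prop_handle [([260.0, 195.0], 0.81)]
prop_pad [([260.0, 195.0]
[... 196 characters left out ...]
, 'T_tool_cam': array([[ 0.   ,  0.267, -0.964, -0.142],
       [ 1.   , -0.   ,  0.   , -0.   ],
       [-0.   , -0.964, -0.267, -0.068],
       [ 0.   ,  0.   ,  0.   ,  1.   ]])}
{'clock': 1.0, 'joint_pos': array([-1.402,  0.377,  0.081,  1.274, -0.   ,  1.46 ]), 'dq': array([-0.001, -0.001, -0.001, -0.002, -0.001, -0.   ]), 'joint_efforts': array([ -0.001, -46.353,  27.016,   0.   ,  -0.   ,  -0.   ]), 'position': array([ 0.158, -0.553,  0.231]), 'orientation': array([[ 0.   ,  0.275, -0.961],
       [-0.   , -0.961, -0.275],
       [-1.   ,  0.   ,  0.   ]]), 'contact_force': array([-0.588, -0.913,  0.24 ]), 'moment': array([ 0.033,  0.   , -0.032]), 'width': 0.08544826094645111} 0.0187
```

```bash
python3 -c "
import cv2
for n in('s0','t0'):
    i=cv2.imread(f'pics/{n}.png');cv2.imwrite(f'pics/{n}b.png',cv2.resize(i,(800,500),interpolation=cv2.INTER_CUBIC))"
```

```text
(no output)
```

View pics/s0b.png

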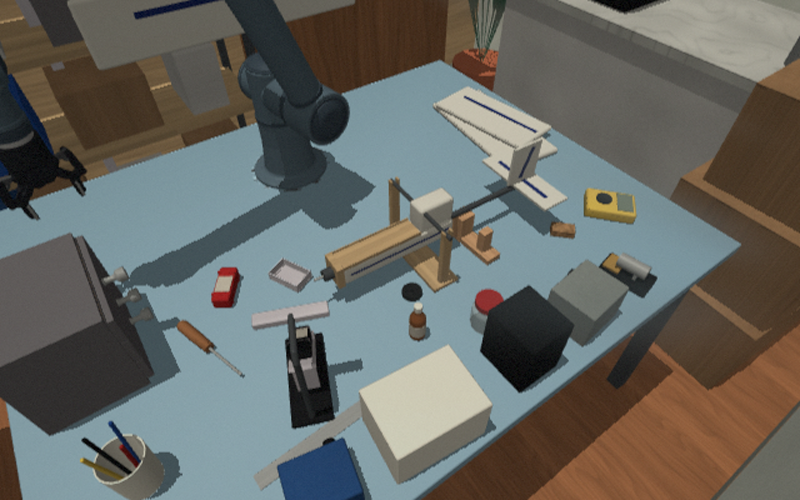

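View pics/t0b.png

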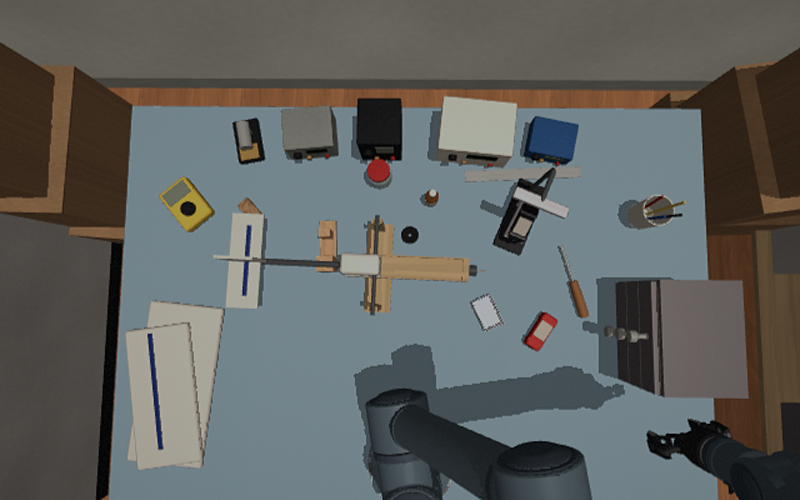

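Scene: pack on the rack near (305,370) with lamp bar (290,315), red decoy (226,287), model nose at (325,275), pivot tube (390,183)–(450,235), prop (475,240). Top: rack (515,225), model along -y with pivot around (375,265), prop (328,245). I'll zoom in on the key areas.

```bash
cat >> h.py <<'E'
def crop(im,x0,y0,w,h,s):
    c=cv2.resize(im[y0:y0+h,x0:x0+w,::-1],(w*s,h*s),interpolation=cv2.INTER_CUBIC)
    for k in range(0,w,10): cv2.putText(c,str(x0+k) if k%20==0 else '',(k*s,9),0,.33,(0,0,255),1); cv2.line(c,(k*s,0),(k*s,4),(0,0,255),1)
    for k in range(0,h,10): cv2.putText(c,str(y0+k) if k%20==0 else '',(0,k*s+4),0,.33,(0,0,255),1); cv2.line(c,(0,k*s),(4,k*s),(0,0,255),1)
    return c
def mosaic(f,*cs):
    H=max(c.shape[0] for c in cs); cv2.imwrite(f'pics/{f}.png',np.hstack([cv2.copyMakeBorder(c,0,H-c.shape[0],0,4,0) for c in cs]))
E
python3 - <<'E'
from h import *
a=cv2.imread('pics/s0.png')[:,:,::-1];b=cv2.imread('pics/t0.png')[:,:,::-1]
mosaic('m1',crop(a,195,230,80,115,5),crop(b,388,128,78,82,5))
mosaic('m2',crop(a,250,135,160,110,5))
mosaic('m3',crop(b,245,165,150,95,5))
E
```

```text
(no output)
```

View pics/m1.png

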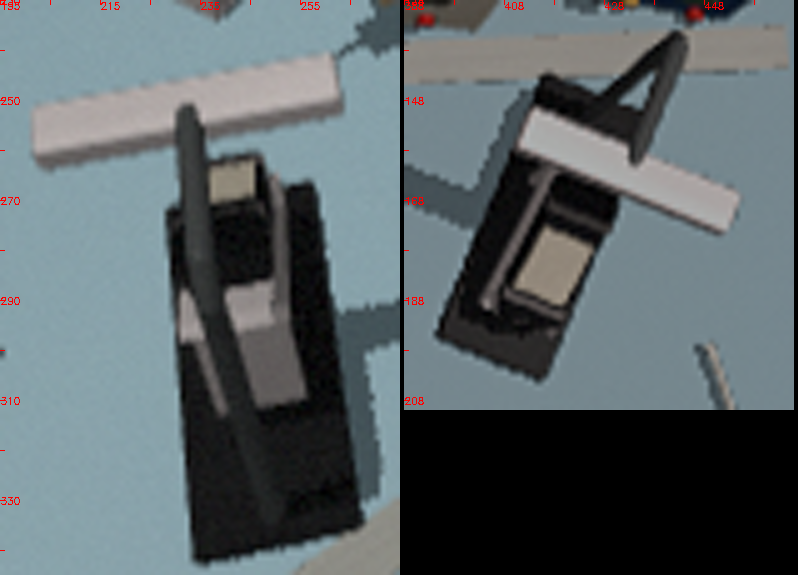

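View pics/m2.png

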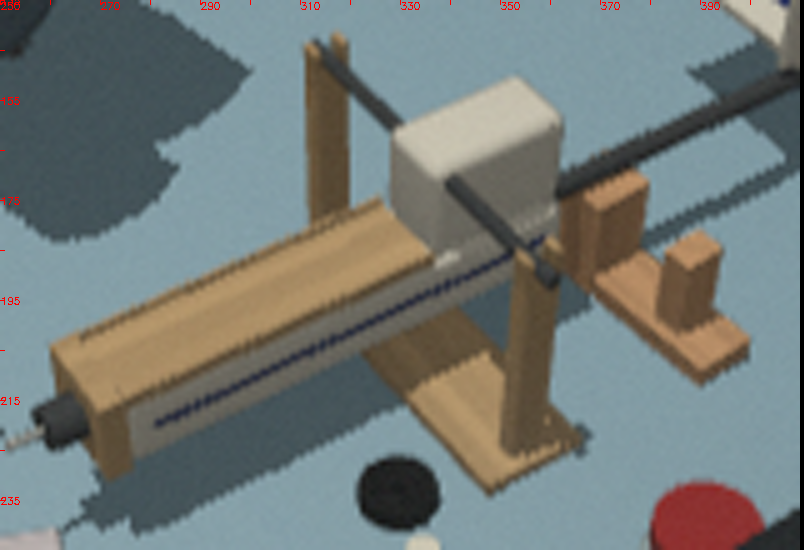

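View pics/m3.png

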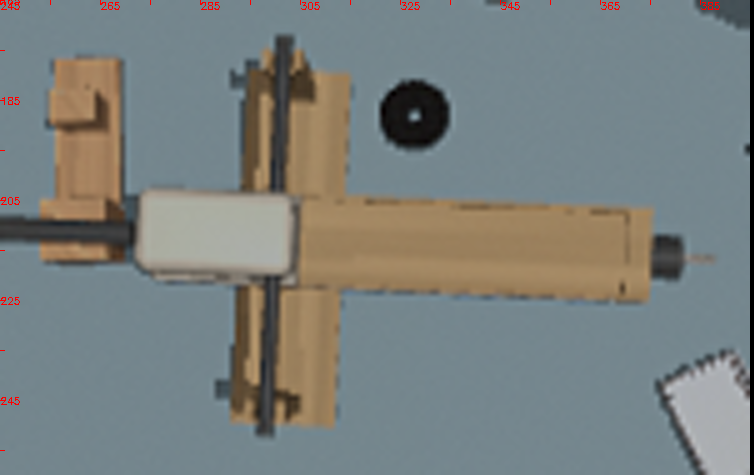

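```bash
python3 - <<'E'
from h import *
np.set_printoptions(precision=4,suppress=True)
S=lambda x,y:(195+x/5,230+y/5)
T=lambda x,y:(388+(x-404)/5,128+y/5)
S2=lambda x,y:(250+x/5,135+y/5); T2=lambda x,y:(245+x/5,165+y/5)
for n,a,b in [('label',S(233,182),T(552,265)),('lampcorner L(top face)',S(340,95),T(518,150)),
 ('lamp R',S(33,115),T(738,197)),('tubeR far',S2(555,280),T2(284,38)),('tubeL',S2(318,42),T2(265,432)),
 ('padfar', S2(585,188),T2(115,200)),('post top',S2(693,250),T2(72,106)),('foot far corner',S2(748,345),T2(58,58)),
 ('nose',S2(65,415),T2(668,257)),('foam front top near',S2(395,130),T2(295,268)),('foam ff top',S2(430,245),T2(299,200))]:
    print(n,*tri(a,b))
for q in [(415.2,173.4),(425.6,177),(419.8,189),(409.8,184.6)]: print(atz('top',q,.1))
L=[atz('top',T(*q),.227) for q in[(533,110),(738,195),(722,235),(518,150)]]; print('lamp',np.array(L),np.mean(L,0))
for q in [(284,38),(265,432)]: print('tube z.16',atz('top',T2(*q),.16))
for q in [(318,42),(555,280)]: print('tube scene z.16',atz('scene',S2(*q),.16))
print('post top z.078'); 
for q in [(50,90),(97,90),(97,124),(50,124)]:print(atz('top',T2(*q),.078))
print('pad top');
for q in [(55,200),(118,200),(108,260),(42,260)]:print(atz('top',T2(*q),.0765))
print('deck edges z~.11/.114')
for q in [(300,197),(650,208),(650,300),(300,285)]:print(atz('top',T2(*q),.114))
E
```

```text
label [ 0.6176 -0.2721  0.0978] 0.008786378175311539
lampcorner L(top face) [ 0.6717 -0.2304  0.1972] 0.007899478508701084
lamp R [ 0.6364 -0.3476  0.2378] 0.002013191558025151
tubeR far [0.6315 0.0897 0.1573] 0.0044329655423710245
tubeL [0.3948 0.0982 0.1599] 0.0064382675027954556
padfar [0.536  0.1993 0.0926] 0.0023256819720184705
post top [0.5991 0.2327 0.0711] 0.004052085395626255
foot far corner [0.6392 0.2538 0.0083] 0.0026388751869416845
nose [ 0.5048 -0.1495  0.0879] 0.009139318801488293
foam front top near [0.4929 0.0823 0.1679] 0.008841047538803203
foam ff top [0.5357 0.0811 0.1115] 0.0022213987280416607
[ 0.6397 -0.2683  0.1   ]
[ 0.6284 -0.3011  0.1   ]
[ 0.59   -0.2823  0.1   ]
[ 0.6037 -0.2508  0.1   ]
lamp [[ 0.6872 -0.2363  0.227 ]
 [ 0.6391 -0.3522  0.227 ]
 [ 0.616  -0.3427  0.227 ]
 [ 0.664  -0.2275  0.227 ]] [ 0.6516 -0.2896  0.227 ]
tube z.16 [0.6297 0.0877 0.16  ]
tube z.16 [0.3931 0.0955 0.16  ]
tube scene z.16 [0.3965 0.1009 0.16  ]
tube scene z.16 [0.6344 0.0899 0.16  ]
post top z.078
[0.6073 0.2444 0.078 ]
[0.6076 0.2139 0.078 ]
[0.5855 0.2134 0.078 ]
[0.5852 0.2438 0.078 ]
pad top
[0.5361 0.2396 0.0765]
[0.5365 0.1989 0.0765]
[0.4978 0.2045 0.0765]
[0.4974 0.247  0.0765]
deck edges z~.11/.114
[0.5368 0.0794 0.114 ]
[ 0.5319 -0.139   0.114 ]
[ 0.4747 -0.1389  0.114 ]
[0.4819 0.0786 0.114 ]
```

```bash
cat >> h.py <<'E'
from scipy.spatial.transform import Rotation as Ro
def plan(p,R,n,hand=1,s=None):
    """rows from the measured pose (or given s=(p,R)) to p,R in n rows"""
    if s is None: st=r.get_state(); s=(st['position'],st['orientation'])
    p0,R0=np.array(s[0]),np.array(s[1]); w=Ro.from_matrix(R0.T@R).as_rotvec()
    for i in range(n):
        Ri=R0@Ro.from_rotvec(w*i/n).as_matrix()
        print('{"hand":%g,"linear":%s,"rotation":%s},'%(hand,np.round(Ri.T@(p-p0)/n*1000,1).tolist(),np.round(w/n,4).tolist()))
def down(h,tilt=0):
    """tool y at heading h; tool x down, tilted by tilt towards tool z"""
    y=np.array([np.cos(h),np.sin(h),0]); xh=np.array([np.sin(h),-np.cos(h),0])
    x=np.sin(tilt)*xh-np.cos(tilt)*np.array([0,0,1]); return np.stack([x,y,np.cross(x,y)],1)
C=np.array([.6257,-.2789,.089]); YAW=np.radians(-22.5)
RG=down(YAW+np.pi/2,np.radians(35)); NRM=-RG[:,0]
PIV=np.array([.5125,.0930,.160])
E
python3 - <<'E'
from h import *
R0=r.get_state()['orientation'];h=np.arctan2(R0[1,1],R0[0,1])
p1=np.array([.16,-.553,.43]);R1=down(h+.74);plan(p1,R1,4)
p2=np.array([.42,-.30,.40]);R2=down(h+1.6);plan(p2,R2,7,s=(p1,R1))
print(RG);plan(C+NRM*.15,RG,7,s=(p2,R2)); print(C+NRM*.15)
E
```

```text
{"hand":1,"linear":[-49.7, 0.2, -0.4],"rotation":[-0.185, 0.0, -0.0]},
{"hand":1,"linear":[-49.7, 0.2, -0.4],"rotation":[-0.185, 0.0, -0.0]},
{"hand":1,"linear":[-49.7, 0.3, -0.3],"rotation":[-0.185, 0.0, -0.0]},
{"hand":1,"linear":[-49.7, 0.4, -0.3],"rotation":[-0.185, 0.0, -0.0]},
{"hand":1,"linear":[4.3, 12.7, -50.3],"rotation":[-0.1229, 0.0, 0.0]},
{"hand":1,"linear":[4.3, 18.7, -48.3],"rotation":[-0.1229, 0.0, 0.0]},
{"hand":1,"linear":[4.3, 24.5, -45.7],"rotation":[-0.1229, 0.0, 0.0]},
{"hand":1,"linear":[4.3, 29.9, -42.3],"rotation":[-0.1229, 0.0, 0.0]},
{"hand":1,"linear":[4.3, 34.9, -38.3],"rotation":[-0.1229, 0.0, 0.0]},
{"hand":1,"linear":[4.3, 39.3, -33.8],"rotation":[-0.1229, 0.0, 0.0]},
{"hand":1,"linear":[4.3, 43.2, -28.7],"rotation":[-0.1229, 0.0, 0.0]},
[[ 0.52991553  0.38268343  0.75679781]
 [-0.2194982   0.92387953 -0.31347592]
 [-0.81915204  0.          0.57357644]]
{"hand":1,"linear":[26.9, 19.5, -1.9],"rotation":[-0.1203, -0.0816, 0.0379]},
{"hand":1,"linear":[27.5, 18.7, -1.8],"rotation":[-0.1203, -0.0816, 0.0379]},
{"hand":1,"linear":[28.0, 17.9, -1.9],"rotation":[-0.1203, -0.0816, 0.0379]},
{"hand":1,"linear":[28.5, 17.0, -2.1],"rotation":[-0.1203, -0.0816, 0.0379]},
{"hand":1,"linear":[28.9, 16.2, -2.4],"rotation":[-0.1203, -0.0816, 0.0379]},
{"hand":1,"linear":[29.3, 15.4, -2.9],"rotation":[-0.1203, -0.0816, 0.0379]},
{"hand":1,"linear":[29.6, 14.7, -3.5],"rotation":[-0.1203, -0.0816, 0.0379]},
[ 0.54621267 -0.24597527  0.21187281]
```

Request:
move_arm:
  steps:
    - {"hand": 1, "linear": [-50, 0, 0], "rotation": [-0.185, 0, 0]}
    - {"hand": 1, "linear": [-50, 0, 0], "rotation": [-0.185, 0, 0]}
    - {"hand": 1, "linear": [-50, 0, 0], "rotation": [-0.185, 0, 0]}
    - {"hand": 1, "linear": [-50, 0, 0], "rotation": [-0.185, 0, 0]}
    - {"hand": 1, "linear": [4, 13, -50], "rotation": [-0.123, 0, 0]}
    - {"hand": 1, "linear": [4, 19, -48], "rotation": [-0.123, 0, 0]}
    - {"hand": 1, "linear": [4, 25, -46], "rotation": [-0.123, 0, 0]}
    - {"hand": 1, "linear": [4, 30, -42], "rotation": [-0.123, 0, 0]}
    - {"hand": 1, "linear": [4, 35, -38], "rotation": [-0.123, 0, 0]}
    - {"hand": 1, "linear": [4, 39, -34], "rotation": [-0.123, 0, 0]}

```text
clock: 2.25
position: [0.382, -0.3319, 0.4131]
orientation: [[0.005, 0.977, 0.215], [-0.007, 0.215, -0.977], [-1.0, 0.003, 0.008]]
contact_force: [0.4, -0.4, -0.7]
width: 0.0857
```

```bash
python3 - <<'E'
from h import *
plan(C+NRM*.15,RG,9);s=r.get_state();print(s['joint_pos'],s['clock'])
E
```

```text
{"hand":1,"linear":[22.4, 19.8, -5.6],"rotation":[-0.1033, -0.0615, 0.0327]},
{"hand":1,"linear":[22.7, 19.6, -4.9],"rotation":[-0.1033, -0.0615, 0.0327]},
{"hand":1,"linear":[23.0, 19.3, -4.3],"rotation":[-0.1033, -0.0615, 0.0327]},
{"hand":1,"linear":[23.4, 19.0, -3.8],"rotation":[-0.1033, -0.0615, 0.0327]},
{"hand":1,"linear":[23.8, 18.6, -3.3],"rotation":[-0.1033, -0.0615, 0.0327]},
{"hand":1,"linear":[24.2, 18.1, -2.9],"rotation":[-0.1033, -0.0615, 0.0327]},
{"hand":1,"linear":[24.6, 17.6, -2.5],"rotation":[-0.1033, -0.0615, 0.0327]},
{"hand":1,"linear":[25.1, 17.0, -2.3],"rotation":[-0.1033, -0.0615, 0.0327]},
{"hand":1,"linear":[25.5, 16.4, -2.1],"rotation":[-0.1033, -0.0615, 0.0327]},
[-8.39760374e-01  2.58230439e-01  3.85432560e-01  1.68929511e+00
 -1.51494143e-03  5.14477008e-01] 2.25
```

Request:
move_arm:
  steps:
    - {"hand": 1, "linear": [22.5, 20, -5.5], "rotation": [-0.103, -0.0615, 0.033]}
    - {"hand": 1, "linear": [22.5, 19.5, -5], "rotation": [-0.103, -0.0615, 0.033]}
    - {"hand": 1, "linear": [23, 19.5, -4.5], "rotation": [-0.103, -0.0615, 0.033]}
    - {"hand": 1, "linear": [23.5, 19, -4], "rotation": [-0.103, -0.0615, 0.033]}
    - {"hand": 1, "linear": [24, 18.5, -3.5], "rotation": [-0.103, -0.0615, 0.033]}
    - {"hand": 1, "linear": [24, 18, -3], "rotation": [-0.103, -0.0615, 0.033]}
    - {"hand": 1, "linear": [24.5, 17.5, -2.5], "rotation": [-0.103, -0.0615, 0.033]}
    - {"hand": 1, "linear": [25, 17, -2.5], "rotation": [-0.103, -0.0615, 0.033]}
    - {"hand": 1, "linear": [25.5, 16.5, -2], "rotation": [-0.103, -0.0615, 0.033]}
    - {"hand": 1, "linear": [0, 0, 0], "rotation": [0, 0, 0]}

```text
clock: 3.5
position: [0.5509, -0.2354, 0.2061]
orientation: [[0.549, 0.348, 0.759], [-0.211, 0.937, -0.277], [-0.809, -0.008, 0.588]]
contact_force: [-0.4, 0.7, 0.0]
width: 0.0853
```

```bash
cat >> h.py <<'E'
def wproj(P,s):
    c=cams.camera_info('wrist'); T=np.eye(4); T[:3,:3]=s['orientation'];T[:3,3]=s['position']
    q=np.linalg.inv(T@c['T_tool_cam'])@np.r_[P,1.]; x,y,z=q[0],-q[1],-q[2]
    t=np.arctan2(np.hypot(x,y),z); k=t/max(np.hypot(x,y),1e-9)
    return np.array([c['cx']+c['fx']*k*x,c['cy']+c['fy']*k*y])
def wray(px,s):
    c=cams.camera_info('wrist'); T=np.eye(4); T[:3,:3]=s['orientation'];T[:3,3]=s['position']; M=T@c['T_tool_cam']
    u=(px[0]-c['cx'])/c['fx'];v=(px[1]-c['cy'])/c['fy'];t=np.hypot(u,v)+1e-12
    d=np.array([np.sin(t)*u/t,-np.sin(t)*v/t,-np.cos(t)]); return M[:3,3],M[:3,:3]@d
def frame(s):return s['position'],s['orientation']
E
python3 - <<'E'
from h import *
np.set_printoptions(precision=4,suppress=True)
s=r.get_state();im=snap('wrist','w1');print(s['position'],'err',s['orientation'].T@(C+NRM*.15-s['position']),Ro.from_matrix(s['orientation'].T@RG).as_rotvec(),s['joint_pos'],s['dq'])
o=im[:,:,::-1].copy()
X=np.array([np.cos(YAW)*np.cos(.611),np.sin(YAW)*np.cos(.611),np.sin(.611)]);Y=RG[:,1]
for a in(-1,1):
  for b in(-1,1):
    p=wproj(C+X*.05*a+Y*.021*b+NRM*.017,s);print(a,b,p);cv2.circle(o,tuple(int(round(v)) for v in p),2,(0,255,0),-1)
cv2.imwrite('pics/w1b.png',cv2.resize(o,(800,500),interpolation=cv2.INTER_CUBIC))
E
```

```text
[ 0.5509 -0.2354  0.2061] err [-0.005  -0.0116  0.0028] [ 0.0345  0.0184 -0.0151] [-0.5729 -0.0222 -0.711   0.263   0.1209 -0.1809] [-0.0027 -0.0232  0.0726  0.0243 -0.0089  0.0001]
-1 -1 [282.1458 135.3768]
-1 1 [330.4611 136.667 ]
1 -1 [281.9995 241.4217]
1 1 [325.9496 242.7448]
```

View pics/w1b.png

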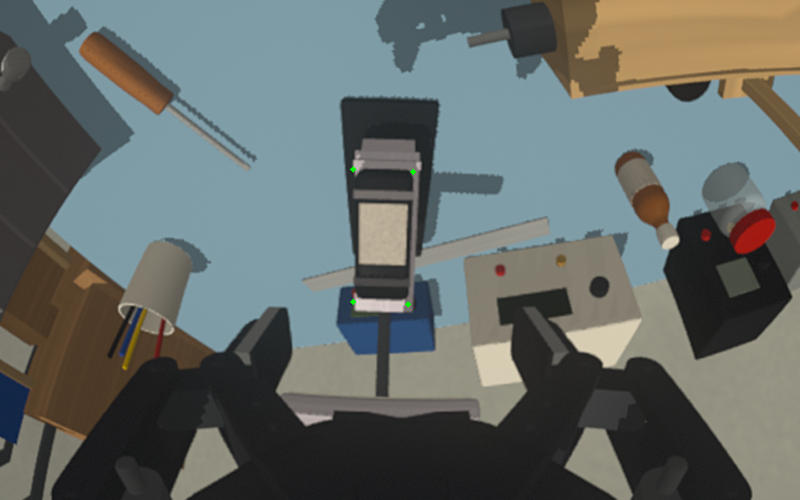

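Prediction and picture agree: pack outline (354–412, 169–302) in the enlarged picture sits on the projected corners. Now I'll go in along the label normal.

```bash
python3 - <<'E'
from h import *
plan(C+NRM*.05,RG,5)
E
```

```text
{"hand":1,"linear":[19.2, -2.4, -0.5],"rotation":[0.0068, 0.0043, -0.0028]},
{"hand":1,"linear":[19.2, -2.4, -0.4],"rotation":[0.0068, 0.0043, -0.0028]},
{"hand":1,"linear":[19.2, -2.3, -0.3],"rotation":[0.0068, 0.0043, -0.0028]},
{"hand":1,"linear":[19.2, -2.3, -0.2],"rotation":[0.0068, 0.0043, -0.0028]},
{"hand":1,"linear":[19.2, -2.2, -0.1],"rotation":[0.0068, 0.0043, -0.0028]},
```

Request:
move_arm:
  steps:
    - {"hand": 1, "linear": [6, -6, 0], "rotation": [0.017, 0.011, -0.007]}
    - {"hand": 1, "linear": [15, -5, 0], "rotation": [0.017, 0.011, -0.007]}
    - {"hand": 1, "linear": [19, 0, 0], "rotation": [0, 0, 0]}
    - {"hand": 1, "linear": [19, 0, 0], "rotation": [0, 0, 0]}
    - {"hand": 1, "linear": [19, 0, 0], "rotation": [0, 0, 0]}
    - {"hand": 1, "linear": [15, 0, 0], "rotation": [0, 0, 0]}
    - {"hand": 1, "linear": [0, 0, 0], "rotation": [0, 0, 0]}

```text
clock: 4.42
position: [0.6075, -0.2789, 0.139]
orientation: [[0.534, 0.395, 0.747], [-0.231, 0.919, -0.321], [-0.813, -0.001, 0.582]]
contact_force: [0.7, -0.0, 0.4]
width: 0.0856
```

```bash
cat >> h.py <<'E'
def feel(n):
    F=[]
    for _ in range(n):
        cams.get_image('top'); s=r.get_state(); F.append(np.r_[s['contact_force'],s['moment'],s['joint_efforts']])
    return np.mean(F,0),np.std(F,0)
E
python3 - <<'E'
from h import *
np.set_printoptions(precision=4,suppress=True)
s=r.get_state()
print(s['position'],s['dq'],'err',s['orientation'].T@(C+NRM*.05-s['position']),Ro.from_matrix(s['orientation'].T@RG).as_rotvec())
m,d=feel(16);print(m,d,sep='\n');np.save('tare.npy',m)
plan(C-NRM*.009,RG,5);print(r.get_state()['clock'])
E
```

```text
[ 0.6075 -0.2789  0.139 ] [-0.0028 -0.005   0.0177  0.0082 -0.0028  0.0037] err [ 0.0004  0.0068 -0.015 ] [-0.0102  0.0101  0.009 ]
[ -0.2229   0.0584  -0.0503   0.2007   0.4334   0.0117  -0.0136 -36.8335
  26.7726  -5.4906   0.2709   0.001 ]
[0.5049 0.3238 0.4699 0.0335 0.0281 0.0229 0.0315 0.2357 0.0895 0.0124
 0.0033 0.0017]
{"hand":1,"linear":[12.1, 1.4, -3.2],"rotation":[-0.0019, 0.0023, 0.0017]},
{"hand":1,"linear":[12.1, 1.4, -3.2],"rotation":[-0.0019, 0.0023, 0.0017]},
{"hand":1,"linear":[12.1, 1.4, -3.1],"rotation":[-0.0019, 0.0023, 0.0017]},
{"hand":1,"linear":[12.1, 1.4, -3.1],"rotation":[-0.0019, 0.0023, 0.0017]},
{"hand":1,"linear":[12.2, 1.3, -3.1],"rotation":[-0.0019, 0.0023, 0.0017]},
5.225
```

Request:
move_arm:
  steps:
    - {"hand": 1, "linear": [0, 4, -8], "rotation": [-0.005, 0.005, 0.005]}
    - {"hand": 1, "linear": [0, 3, -7], "rotation": [-0.005, 0.005, 0.005]}
    - {"hand": 1, "linear": [0, 0, 0], "rotation": [0, 0, 0]}
    - {"hand": 1, "linear": [0, 0, 0], "rotation": [0, 0, 0]}

```text
clock: 5.72
position: [0.5976, -0.2659, 0.1302]
orientation: [[0.531, 0.38, 0.757], [-0.217, 0.925, -0.312], [-0.819, 0.001, 0.573]]
contact_force: [0.3, -0.5, -0.1]
width: 0.0853
```

```bash
python3 - <<'E'
from h import *
np.set_printoptions(precision=4,suppress=True)
s=r.get_state()
print(s['position'],s['dq'],'err',s['orientation'].T@(C+NRM*.05-s['position']),Ro.from_matrix(s['orientation'].T@RG).as_rotvec())
m,d=feel(24);print(m,d,sep='\n');np.save('tare2.npy',m);s=r.get_state();print(s['joint_pos'],s['position'])
plan(C-NRM*.009,RG,4)
E
```

```text
[ 0.5976 -0.2659  0.1302] [ 0.0009  0.0003 -0.006   0.0008 -0.     -0.0022] err [ 0.0015 -0.0012  0.0017] [ 0.0014 -0.0001 -0.0023]
[  0.1396   0.0059  -0.0365   0.1807   0.4359  -0.0053   0.0024 -36.1294
  26.2601  -5.3913   0.2937  -0.0001]
[0.5927 0.4778 0.4949 0.0292 0.0272 0.0323 0.0092 0.0243 0.0521 0.0233
 0.0006 0.0001]
[-0.5633  0.1891 -0.694   0.0843  0.0997 -0.1416] [ 0.5976 -0.266   0.1302]
{"hand":1,"linear":[15.1, -0.3, 0.4],"rotation":[0.0003, -0.0001, -0.0006]},
{"hand":1,"linear":[15.1, -0.3, 0.4],"rotation":[0.0003, -0.0001, -0.0006]},
{"hand":1,"linear":[15.1, -0.3, 0.4],"rotation":[0.0003, -0.0001, -0.0006]},
{"hand":1,"linear":[15.1, -0.3, 0.4],"rotation":[0.0003, -0.0001, -0.0006]},
```

Request:
move_arm:
  steps:
    - {"hand": 1, "linear": [12, 0, -0.5], "rotation": [0, 0, 0]}
    - {"hand": 1, "linear": [12, 0, -1], "rotation": [0, 0, 0]}
    - {"hand": 1, "linear": [10, 0, -1], "rotation": [0, 0, 0]}
    - {"hand": 1, "linear": [10, 0, -1], "rotation": [0, 0, 0]}
    - {"hand": 1, "linear": [0, 0, 0], "rotation": [0, 0, 0]}
    - {"hand": 1, "linear": [0, 0, 0], "rotation": [0, 0, 0]}

```text
clock: 7.68
position: [0.6195, -0.2748, 0.088]
orientation: [[0.529, 0.38, 0.758], [-0.217, 0.925, -0.313], [-0.82, 0.001, 0.572]]
contact_force: [-0.1, 0.3, -0.4]
width: 0.0855
```

```bash
python3 - <<'E'
from h import *
np.set_printoptions(precision=4,suppress=True)
s=r.get_state();print(s['contact_force'],Ro.from_matrix(s['orientation'].T@RG).as_rotvec())
plan(C-NRM*.009,RG,1)
E
```

```text
[-0.11    0.2693 -0.3596] [ 0.0011 -0.0022 -0.0025]
{"hand":1,"linear":[12.3, -1.4, 6.6],"rotation":[0.0011, -0.0022, -0.0025]},
```

Request:
move_arm:
  steps:
    - {"hand": 1, "linear": [6, -1, 3.5], "rotation": [0, -0.001, -0.001]}
    - {"hand": 1, "linear": [6, 0, 3], "rotation": [0, -0.001, -0.001]}
    - {"hand": 1, "linear": [0, 0, 0], "rotation": [0, 0, 0]}
    - {"hand": 1, "linear": [0, 0, 0], "rotation": [0, 0, 0]}

```text
clock: 8.18
position: [0.6318, -0.2812, 0.0827]
orientation: [[0.531, 0.382, 0.756], [-0.22, 0.924, -0.312], [-0.818, -0.001, 0.575]]
contact_force: [1.0, -0.1, -0.3]
width: 0.0852
```

```bash
python3 - <<'E'
from h import *
np.set_printoptions(precision=4,suppress=True)
s=r.get_state();print(s['contact_force'],Ro.from_matrix(s['orientation'].T@RG).as_rotvec())
plan(C-NRM*.009,RG,1)
im=snap('wrist','w2');mosaic('w2b',crop(im,240,90,160,150,5)) 
E
```

```text
[ 0.9851 -0.0733 -0.2683] [ 0.0014  0.002  -0.0001]
{"hand":1,"linear":[0.1, -0.2, -1.7],"rotation":[0.0014, 0.002, -0.0001]},
```

View pics/w2.png

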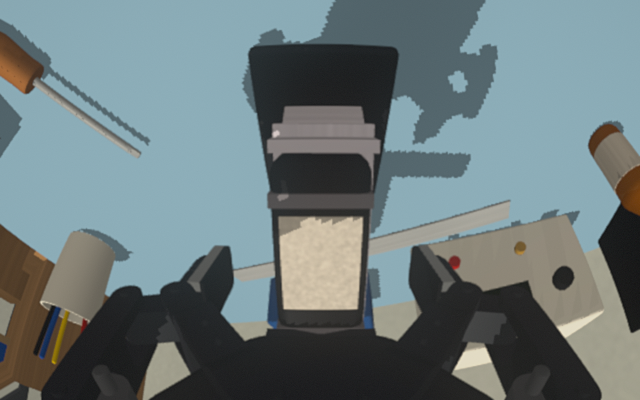

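The pack (label 280–365, 215–310) is centred between the open fingers; now I'll close.

Request:
move_arm:
  steps:
    - {"hand": -1, "linear": [0, 0, -1], "rotation": [0, 0, 0]}
    - {"hand": -1, "linear": [0, 0, 0], "rotation": [0, 0, 0]}
    - {"hand": -1, "linear": [0, 0, 0], "rotation": [0, 0, 0]}
    - {"hand": -1, "linear": [0, 0, 0], "rotation": [0, 0, 0]}
    - {"hand": -1, "linear": [0, 0, 0], "rotation": [0, 0, 0]}
    - {"hand": -1, "linear": [0, 0, 0], "rotation": [0, 0, 0]}
    - {"hand": -1, "linear": [0, 0, 0], "rotation": [0, 0, 0]}
    - {"hand": -1, "linear": [0, 0, 0], "rotation": [0, 0, 0]}
  force: 60

```text
clock: 9.22
position: [0.6305, -0.2809, 0.0825]
orientation: [[0.531, 0.382, 0.756], [-0.221, 0.924, -0.312], [-0.818, -0.001, 0.575]]
contact_force: [0.0, 1.0, 0.4]
width: 0.0412
```

Request:
move_arm:
  steps:
    - {"hand": -1, "linear": [-8, 0, 0], "rotation": [0, 0, 0]}
    - {"hand": -1, "linear": [-10, 0, 0], "rotation": [0, 0, 0]}
    - {"hand": -1, "linear": [-10, 0, 0], "rotation": [0, 0, 0]}
    - {"hand": -1, "linear": [-10, 0, 0], "rotation": [0, 0, 0]}
    - {"hand": -1, "linear": [-10, 0, 0], "rotation": [0, 0, 0]}
    - {"hand": -1, "linear": [0, 0, 0], "rotation": [0, 0, 0]}
    - {"hand": -1, "linear": [0, 0, 0], "rotation": [0, 0, 0]}

```text
clock: 10.1
position: [0.5986, -0.2667, 0.1193]
orientation: [[0.523, 0.382, 0.762], [-0.216, 0.924, -0.315], [-0.824, 0.001, 0.566]]
contact_force: [0.1, -0.0, -4.7]
width: 0.0408
```

```bash
python3 - <<'E'
from h import *
np.set_printoptions(precision=4,suppress=True)
s=r.get_state();print(s['contact_force'],s['dq'],s['joint_pos'],s['joint_efforts'])
plan(np.array([.5976,-.2660,.1302]),RG,1)
E
```

```text
[ 0.1387 -0.0459 -4.6522] [-0.0005 -0.0061 -0.0007  0.0039  0.0009  0.0016] [-0.5618  0.2098 -0.6957  0.0701  0.0962 -0.14  ] [  0.0096 -40.2593  28.5801  -6.5637   0.4082  -0.0002]
{"hand":1,"linear":[-9.7, 0.3, 5.2],"rotation":[0.0003, -0.0089, -0.0008]},
```

Request:
move_arm:
  steps:
    - {"hand": -1, "linear": [-8, 0, 4.5], "rotation": [0, -0.008, -0.001]}
    - {"hand": -1, "linear": [-2, 0, 1], "rotation": [0, -0.001, 0]}
    - {"hand": -1, "linear": [0, 0, 0], "rotation": [0, 0, 0]}
    - {"hand": -1, "linear": [0, 0, 0], "rotation": [0, 0, 0]}
    - {"hand": -1, "linear": [0, 0, 0], "rotation": [0, 0, 0]}

```text
clock: 10.72
position: [0.5976, -0.2663, 0.1308]
orientation: [[0.53, 0.383, 0.757], [-0.22, 0.924, -0.313], [-0.819, -0.0, 0.574]]
contact_force: [-1.0, -0.3, -5.5]
width: 0.041
```

```bash
python3 - <<'E'
from h import *
np.set_printoptions(precision=4,suppress=True)
s=r.get_state();print(s['position'],s['joint_pos']);im=snap('wrist','w3')
m,d=feel(30);t=np.load('tare2.npy');t1=np.load('tare.npy');print(m-t,d,sep='\n');print(m[:6]-t1[:6])
s=r.get_state();print(s['position'],s['joint_pos'])
print('kg',(m-t)[2]/9.81)
mosaic('w3b',crop(im,240,150,160,110,5))
E
```

```text
[ 0.5976 -0.2663  0.1308] [-0.5624  0.1882 -0.6933  0.0852  0.0968 -0.1396]
[-0.1843  0.0557 -5.192   0.2218  0.5355 -0.0008 -0.0023 -3.2321  2.8199
 -1.2726  0.1139  0.    ]
[0.4813 0.5449 0.5661 0.0271 0.0303 0.0255 0.0009 0.0095 0.0054 0.0016
 0.0002 0.    ]
[ 0.1781  0.0031 -5.1782  0.2017  0.5381 -0.0178]
[ 0.5976 -0.2663  0.131 ] [-0.5624  0.188  -0.6933  0.0852  0.0969 -0.1396]
kg -0.5292551234410869
```

View pics/w3b.png

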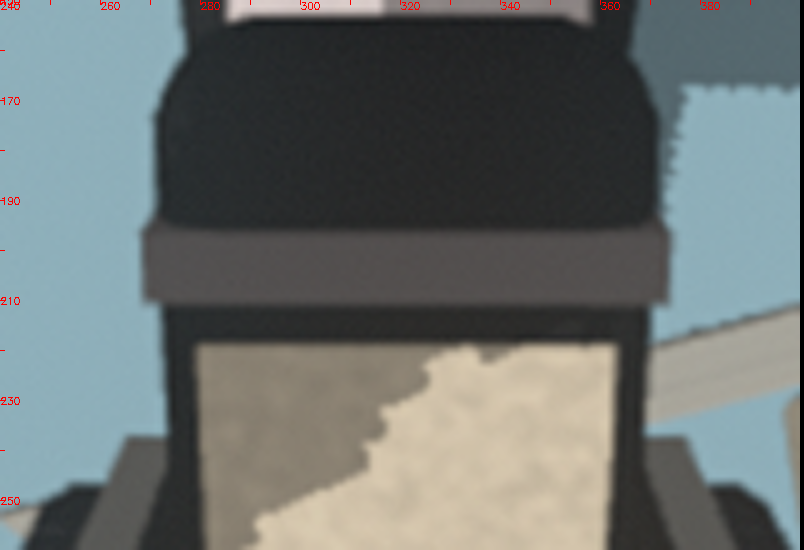

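```bash
python3 - <<'E'
from h import *
np.set_printoptions(precision=4,suppress=True,linewidth=150)
w1=cv2.imread('pics/w1.png',0).astype(int);w3=cv2.imread('pics/w3.png',0).astype(int)
print('w1 col306 rows128..250',np.c_[np.arange(128,250)[::1],w1[128:250,304:309].mean(1)][:, :].astype(int).tolist())
print('w3 col320',np.c_[np.arange(148,225),w3[148:225,295:300].mean(1)].astype(int).tolist())
E
```

```text
w1 col306 rows128..250 [[128, 103], [129, 114], [130, 119], [131, 119], [132, 120], [133, 119], [134, 107], [135, 65], [136, 37], [137, 36], [138, 38], [139, 40], [140, 41], [141, 42], [142, 43], [143, 44], [144, 45], [145, 45], [146, 44], [147, 45], [148, 45], [149, 45], [150, 43], [151, 53], [152, 82], [153, 104], [154, 110], [155, 110], [156, 110], [157, 109], [158, 102], [159, 81], [160, 51], [161, 39], [162, 81], [163, 149], [164, 176], [165, 179], [166, 178], [167, 176], [168, 176], [169, 176], [170, 175], [171, 174], [172, 174], [173, 175], [174, 175], [175, 174], [176, 173], [177, 170], [178, 170], [179, 171], [180, 174], [181, 175], [182, 174], [183, 173], [184, 172], [185, 175], [186, 175], [187, 176], [188, 176], [189, 175], [190, 175], [191, 174], [192, 171], [193, 169], [194, 170], [195, 173], [196, 175], [197, 175], [198, 174], [199, 174], [200, 175], [201, 176], [202, 177], [203, 176], [204, 175], [205, 173], [206, 173], [207, 173], [208, 173], [209, 173], [210, 163], [211, 131], [212, 74], [213, 46], [214, 49], [215, 50], [216, 50], [217, 51], [218, 51], [219, 50], [2
[... 507 characters left out ...]
, [162, 40], [163, 39], [164, 39], [165, 40], [166, 40], [167, 39], [168, 39], [169, 40], [170, 40], [171, 40], [172, 40], [173, 41], [174, 40], [175, 41], [176, 41], [177, 41], [178, 40], [179, 41], [180, 41], [181, 40], [182, 41], [183, 41], [184, 40], [185, 41], [186, 41], [187, 41], [188, 41], [189, 41], [190, 41], [191, 41], [192, 41], [193, 41], [194, 40], [195, 46], [196, 63], [197, 75], [198, 79], [199, 80], [200, 79], [201, 79], [202, 80], [203, 80], [204, 79], [205, 79], [206, 79], [207, 79], [208, 80], [209, 80], [210, 70], [211, 53], [212, 42], [213, 43], [214, 43], [215, 43], [216, 42], [217, 43], [218, 70], [219, 114], [220, 130], [221, 132], [222, 130], [223, 128], [224, 128]]
```

```bash
python3 - <<'E'
from h import *
np.set_printoptions(precision=4,suppress=True,linewidth=150)
X=np.array([np.cos(YAW)*np.cos(.611),np.sin(YAW)*np.cos(.611),np.sin(.611)])
s1=dict(position=np.array([.5509,-.2354,.2061]),orientation=np.array([[.549,.348,.759],[-.211,.937,-.277],[-.809,-.008,.588]]))
s3=dict(position=np.array([.5976,-.2663,.1308]),orientation=RG)
def hit(px,s,P,N): o,d=wray(px,s); return o+d*(N@(P-o))/(N@d)
for row in (135.2,151.8,159.3,162.3,211.5,222.7,228.7,238.5): 
    q=hit((306,row),s1,C+NRM*.017,NRM)-C; print(row,'packx',round(X@q*1000,1),'y',round(RG[:,1]@q*1000,1))
for g in (.024,.026,.028):
  print([round(float((RG.T@(hit((297,row),s3,s3['position']+NRM*g,NRM)-s3['position']))[2]*1000),1) for row in (195.7,210.7,218.2)])
  print([round(float((RG.T@(hit((c,212.5),s3,s3['position']+NRM*g,NRM)-s3['position']))[1]*1000),1) for c in (273,370)])
E
```

```text
135.2 packx -50.7 y -0.2
151.8 packx -36.1 y 0.2
159.3 packx -29.4 y 0.3
162.3 packx -26.7 y 0.4
211.5 packx 18.9 y 1.4
222.7 packx 29.9 y 1.6
228.7 packx 35.9 y 1.8
238.5 packx 46.0 y 1.9
[-36.2, -30.0, -26.8]
[-18.6, 20.7]
[-36.7, -30.6, -27.5]
[-18.3, 20.3]
[-37.3, -31.3, -28.2]
[-18.0, 20.0]
```

```bash
cat >> h.py <<'E'
HT=-.035; RT=down(HT); XM=RT[:,2]; D=.0808
def tgt(h,d=D): return PIV+XM*d+np.array([0,0,h])-np.array([0,0,PIV[2]])
E
python3 - <<'E'
from h import *
p1=C+NRM*.165
plan(p1,RG,4,-1); print('XM',XM,tgt(.25))
pm=np.array([.53,-.13,.26]);Rm=Ro.from_matrix(RG)*Ro.from_rotvec(Ro.from_matrix(RG.T@RT).as_rotvec()*.5)
plan(tgt(.25),RT,10,-1,s=(p1,RG))
E
```

```text
{"hand":-1,"linear":[-28.2, -0.2, 0.3],"rotation":[0.0, 0.0001, 0.0001]},
{"hand":-1,"linear":[-28.2, -0.2, 0.3],"rotation":[0.0, 0.0001, 0.0001]},
{"hand":-1,"linear":[-28.2, -0.2, 0.3],"rotation":[0.0, 0.0001, 0.0001]},
{"hand":-1,"linear":[-28.2, -0.2, 0.3],"rotation":[0.0, 0.0001, 0.0001]},
XM [-0.03499285 -0.99938756  0.        ] [0.50967258 0.01224948 0.25      ]
{"hand":-1,"linear":[-9.2, 22.5, -8.7],"rotation":[0.1173, 0.0533, -0.037]},
{"hand":-1,"linear":[-9.5, 20.9, -11.7],"rotation":[0.1173, 0.0533, -0.037]},
{"hand":-1,"linear":[-9.5, 19.0, -14.6],"rotation":[0.1173, 0.0533, -0.037]},
{"hand":-1,"linear":[-9.3, 16.8, -17.2],"rotation":[0.1173, 0.0533, -0.037]},
{"hand":-1,"linear":[-8.9, 14.3, -19.5],"rotation":[0.1173, 0.0533, -0.037]},
{"hand":-1,"linear":[-8.3, 11.6, -21.5],"rotation":[0.1173, 0.0533, -0.037]},
{"hand":-1,"linear":[-7.5, 8.7, -23.1],"rotation":[0.1173, 0.0533, -0.037]},
{"hand":-1,"linear":[-6.5, 5.6, -24.3],"rotation":[0.1173, 0.0533, -0.037]},
{"hand":-1,"linear":[-5.3, 2.5, -25.1],"rotation":[0.1173, 0.0533, -0.037]},
{"hand":-1,"linear":[-4.0, -0.6, -25.5],"rotation":[0.1173, 0.0533, -0.037]},
```

Request:
move_arm:
  steps:
    - {"hand": -1, "linear": [-15, 0, 0], "rotation": [0, 0, 0]}
    - {"hand": -1, "linear": [-25, 0, 0], "rotation": [0, 0, 0]}
    - {"hand": -1, "linear": [-25, 0, 0], "rotation": [0, 0, 0]}
    - {"hand": -1, "linear": [-25, 0, 0], "rotation": [0, 0, 0]}
    - {"hand": -1, "linear": [-25, 0, 0], "rotation": [0, 0, 0]}
    - {"hand": -1, "linear": [-15, 0, 0], "rotation": [0, 0, 0]}
    - {"hand": -1, "linear": [0, 0, 0], "rotation": [0, 0, 0]}

```text
clock: 13.15
position: [0.5239, -0.2355, 0.2455]
orientation: [[0.532, 0.383, 0.755], [-0.222, 0.924, -0.312], [-0.817, -0.001, 0.576]]
contact_force: [0.5, -0.4, -6.1]
width: 0.0412
```

```bash
python3 - <<'E'
from h import *
plan(tgt(.26),RT,10,-1)
E
```

```text
{"hand":-1,"linear":[-7.4, 22.3, -8.0],"rotation":[0.1173, 0.0537, -0.0371]},
{"hand":-1,"linear":[-7.7, 21.0, -10.9],"rotation":[0.1173, 0.0537, -0.0371]},
{"hand":-1,"linear":[-7.8, 19.2, -13.7],"rotation":[0.1173, 0.0537, -0.0371]},
{"hand":-1,"linear":[-7.7, 17.2, -16.3],"rotation":[0.1173, 0.0537, -0.0371]},
{"hand":-1,"linear":[-7.3, 14.8, -18.5],"rotation":[0.1173, 0.0537, -0.0371]},
{"hand":-1,"linear":[-6.8, 12.3, -20.5],"rotation":[0.1173, 0.0537, -0.0371]},
{"hand":-1,"linear":[-6.1, 9.5, -22.1],"rotation":[0.1173, 0.0537, -0.0371]},
{"hand":-1,"linear":[-5.1, 6.7, -23.4],"rotation":[0.1173, 0.0537, -0.0371]},
{"hand":-1,"linear":[-4.0, 3.7, -24.2],"rotation":[0.1173, 0.0537, -0.0371]},
{"hand":-1,"linear":[-2.8, 0.7, -24.7],"rotation":[0.1173, 0.0537, -0.0371]},
```

Request:
move_arm:
  steps:
    - {"hand": -1, "linear": [-7.5, 22, -8], "rotation": [0.117, 0.054, -0.037]}
    - {"hand": -1, "linear": [-8, 21, -11], "rotation": [0.117, 0.054, -0.037]}
    - {"hand": -1, "linear": [-8, 19, -14], "rotation": [0.117, 0.054, -0.037]}
    - {"hand": -1, "linear": [-8, 17, -16], "rotation": [0.117, 0.054, -0.037]}
    - {"hand": -1, "linear": [-7, 15, -18.5], "rotation": [0.117, 0.054, -0.037]}
    - {"hand": -1, "linear": [-7, 12, -20.5], "rotation": [0.117, 0.054, -0.037]}
    - {"hand": -1, "linear": [-6, 9.5, -22], "rotation": [0.117, 0.054, -0.037]}
    - {"hand": -1, "linear": [-5, 6.5, -23.5], "rotation": [0.117, 0.054, -0.037]}
    - {"hand": -1, "linear": [-4, 3.5, -24], "rotation": [0.117, 0.054, -0.037]}
    - {"hand": -1, "linear": [-3, 0.5, -25], "rotation": [0.117, 0.054, -0.037]}

```text
clock: 14.4
position: [0.5161, 0.0207, 0.2618]
orientation: [[-0.002, 0.997, -0.072], [0.022, -0.072, -0.997], [-1.0, -0.003, -0.022]]
contact_force: [0.6, -0.1, -5.1]
width: 0.041
```

```bash
python3 - <<'E'
from h import *
plan(tgt(.25),RT,4,-1)
E
```

```text
{"hand":-1,"linear":[2.9, -1.4, 2.3],"rotation":[-0.0092, -0.0056, 0.0007]},
{"hand":-1,"linear":[2.9, -1.5, 2.3],"rotation":[-0.0092, -0.0056, 0.0007]},
{"hand":-1,"linear":[2.9, -1.5, 2.2],"rotation":[-0.0092, -0.0056, 0.0007]},
{"hand":-1,"linear":[2.9, -1.5, 2.2],"rotation":[-0.0092, -0.0056, 0.0007]},
```

Request:
move_arm:
  steps:
    - {"hand": -1, "linear": [3, -1.5, 2], "rotation": [-0.012, -0.007, 0]}
    - {"hand": -1, "linear": [3, -1.5, 2], "rotation": [-0.012, -0.007, 0]}
    - {"hand": -1, "linear": [3, -1.5, 2], "rotation": [-0.012, -0.007, 0]}
    - {"hand": -1, "linear": [0, 0, 0], "rotation": [0, 0, 0]}
    - {"hand": -1, "linear": [0, 0, 0], "rotation": [0, 0, 0]}

```text
clock: 15.02
position: [0.5128, 0.0139, 0.2514]
orientation: [[0.001, 1.0, -0.031], [-0.002, -0.031, -1.0], [-1.0, 0.001, 0.002]]
contact_force: [-0.2, -0.2, -4.2]
width: 0.0409
```

```bash
python3 - <<'E'
from h import *
np.set_printoptions(precision=5,suppress=True,linewidth=150)
s=r.get_state();im=snap('wrist','w4')
print(s['position'],s['orientation'],s['joint_pos'],s['dq']);np.savez('w4.npz',position=s['position'],orientation=s['orientation'])
plan(tgt(.25),RT,1,-1)
o=im[:,:,::-1].copy()
Y=RT[:,1]
pts=[PIV+Y*.12,PIV-Y*.12,PIV+XM*.214-[0,0,.046]+Y*.026,PIV+XM*.214-[0,0,.046]-Y*.026,PIV+XM*.013+[0,0,.011]]
for P in pts:
    p=wproj(P,s);print(p);cv2.circle(o,tuple(int(round(v)) for v in p),2,(0,255,0),-1)
cv2.imwrite('pics/w4b.png',cv2.resize(o,(800,500),interpolation=cv2.INTER_CUBIC))
E
```

```text
[0.51276 0.01387 0.25145] [[ 0.00129  0.99953 -0.03078]
 [-0.00189 -0.03078 -0.99952]
 [-1.       0.00134  0.00185]] [-0.0956   0.24417 -0.05246  1.2727  -0.00176  1.50598] [-0.00322 -0.00588 -0.00794 -0.00426 -0.00205 -0.00409]
{"hand":-1,"linear":[1.4, -3.0, 1.7],"rotation":[0.0042, 0.0018, -0.0012]},
[466.12702 108.69485]
[168.00511 108.12486]
[340.49455 309.41373]
[293.04066 309.15753]
[316.02239 118.21511]
```

View pics/w4b.png

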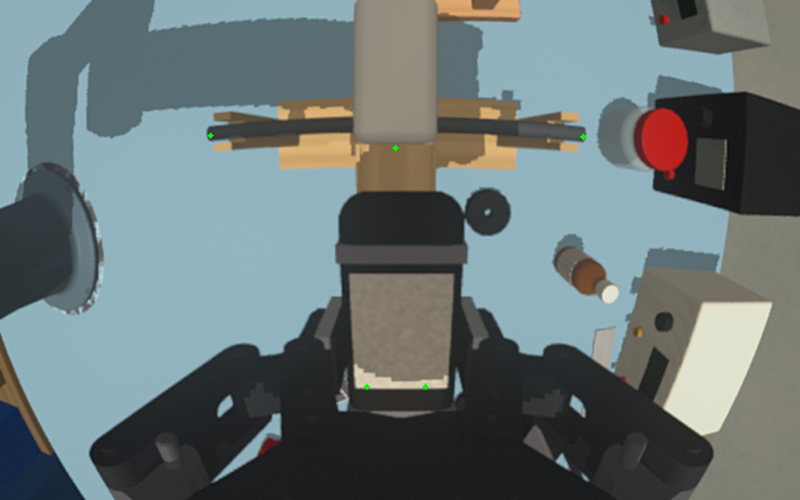

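```bash
python3 - <<'E'
from h import *
np.set_printoptions(precision=4,suppress=True,linewidth=150)
g=cv2.imread('pics/w4.png',0).astype(int);z=np.load('w4.npz');s={k:z[k] for k in z}
for c in (200,240,270,370,400,440): print(c,g[92:118,c-1:c+2].mean(1).astype(int), wproj(PIV+RT[:,1]*((c-317)/149*.12),s))
E
```

```text
200 [88 77 78 78 77 69 61 59 60 60 61 60 60 58 59 57 55 60 73 79 79 80 81 82 82 87] [196.3383 105.5447]
240 [113 112  97  74  60  59  60  61  60  61  59  58  57  54  56  88 132 150 152 152 153 155 159 166 171 179] [234.9733 102.951 ]
270 [177 128  74  56  58  61  62  60  60  58  57  55  53  67 117 164 175 172 172 173 178 183 185 186 186 185] [265.8769 101.6217]
370 [110 103  70  56  58  59  61  61  60  58  56  56  53  51  66 100 108 106 106 106 107 110 111 114 113 114] [373.2022 102.0118]
400 [136 119 107  90  68  59  60  60  61  61  60  58  58  56  54  56  67  77  80  80  80  81  81  82 100 152] [404.1498 103.5681]
440 [ 79  80  79  83 114 148 123  81  73  78  82  85  87  88  85  82  77  74  83 106 122 115  90  79  80  79] [442.863  106.4495]
```

Tube centre in the wrist picture is at rows ~100–102 (ends enlarged at (208,133) and (587,134)), 1.7 px behind my prediction, so I'll shift the pivot estimate 1.5 mm tailward. Descending now.

```bash
cat >> h.py <<'E'
PIV=np.array([.5130,.0945,.160])
E
python3 - <<'E'
from h import *
plan(tgt(.15),RT,6,-1)
E
```

```text
{"hand":-1,"linear":[16.9, -0.4, 0.0],"rotation":[0.0007, 0.0003, -0.0002]},
{"hand":-1,"linear":[16.9, -0.4, 0.0],"rotation":[0.0007, 0.0003, -0.0002]},
{"hand":-1,"linear":[16.9, -0.4, 0.0],"rotation":[0.0007, 0.0003, -0.0002]},
{"hand":-1,"linear":[16.9, -0.4, 0.0],"rotation":[0.0007, 0.0003, -0.0002]},
{"hand":-1,"linear":[16.9, -0.4, 0.0],"rotation":[0.0007, 0.0003, -0.0002]},
{"hand":-1,"linear":[16.9, -0.4, 0.0],"rotation":[0.0007, 0.0003, -0.0002]},
```

Request:
move_arm:
  steps:
    - {"hand": -1, "linear": [10, -1, 0], "rotation": [0.002, 0.001, -0.0005]}
    - {"hand": -1, "linear": [17, -0.5, 0], "rotation": [0.002, 0.001, -0.0005]}
    - {"hand": -1, "linear": [17, -0.5, 0], "rotation": [0, 0, 0]}
    - {"hand": -1, "linear": [17, 0, 0], "rotation": [0, 0, 0]}
    - {"hand": -1, "linear": [17, 0, 0], "rotation": [0, 0, 0]}
    - {"hand": -1, "linear": [10, 0, 0], "rotation": [0, 0, 0]}
    - {"hand": -1, "linear": [0, 0, 0], "rotation": [0, 0, 0]}
    - {"hand": -1, "linear": [0, 0, 0], "rotation": [0, 0, 0]}

```text
clock: 16.08
position: [0.5103, 0.0137, 0.1586]
orientation: [[0.001, 0.999, -0.035], [0.0, -0.035, -0.999], [-1.0, 0.001, -0.0]]
contact_force: [0.6, -0.8, -5.3]
width: 0.0409
```

```bash
python3 - <<'E'
from h import *
plan(tgt(.13),RT,1,-1);print(r.get_state()['position'])
E
```

```text
{"hand":-1,"linear":[28.6, -0.2, -0.1],"rotation":[-0.0004, -0.0003, -0.0006]},
[0.51031999 0.01366132 0.15864448]
```

Request:
move_arm:
  steps:
    - {"hand": -1, "linear": [10, 0, 0], "rotation": [0, 0, 0]}
    - {"hand": -1, "linear": [10, 0, 0], "rotation": [0, 0, 0]}
    - {"hand": -1, "linear": [7, 0, 0], "rotation": [0, 0, 0]}
    - {"hand": -1, "linear": [3, 0, 0], "rotation": [0, 0, 0]}
    - {"hand": -1, "linear": [0, 0, 0], "rotation": [0, 0, 0]}
    - {"hand": -1, "linear": [0, 0, 0], "rotation": [0, 0, 0]}

```text
clock: 16.82
position: [0.5114, 0.0136, 0.1276]
orientation: [[0.003, 0.999, -0.035], [0.0, -0.035, -0.999], [-1.0, 0.003, -0.0]]
contact_force: [0.2, 0.6, -5.2]
width: 0.0406
```

```bash
python3 - <<'E'
from h import *
plan(tgt(.119),RT,1,-1);m,d=feel(8);s=r.get_state();print(m.round(3),s['position'])
im=snap('wrist','w5')
E
```

```text
{"hand":-1,"linear":[8.6, -1.2, -0.1],"rotation":[-0.0004, -0.0001, -0.0028]},
[ 1.1100e-01 -1.9800e-01 -5.2640e+00  2.1000e-02 -1.0000e-02 -1.0000e-03
 -0.0000e+00 -4.3151e+01  2.6666e+01 -3.1000e-02  2.0000e-03  0.0000e+00] [0.51132327 0.01357912 0.12755094]
```

View pics/w5.png

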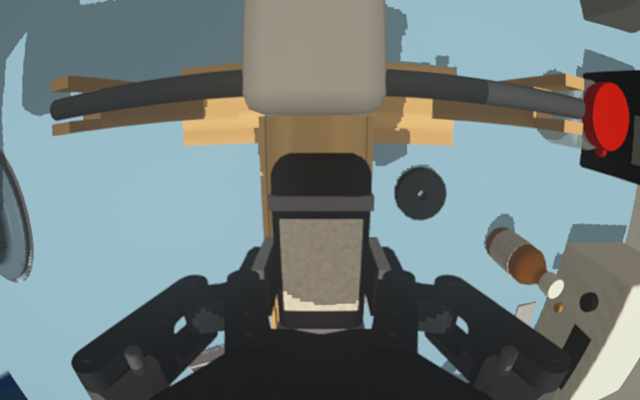

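Pack (cols 272–371) sits over the deck (264–370), about 1.5 mm to the right; I'll shift it left and lower it.

Request:
move_arm:
  steps:
    - {"hand": -1, "linear": [4, -1, 0], "rotation": [0, 0, -0.002]}
    - {"hand": -1, "linear": [3, -0.7, 0], "rotation": [0, 0, -0.001]}
    - {"hand": -1, "linear": [0, 0, 0], "rotation": [0, 0, 0]}
    - {"hand": -1, "linear": [0, 0, 0], "rotation": [0, 0, 0]}
    - {"hand": -1, "linear": [0, 0, 0], "rotation": [0, 0, 0]}

```text
clock: 17.9
position: [0.5098, 0.0136, 0.1205]
orientation: [[0.0, 0.999, -0.035], [-0.0, -0.035, -0.999], [-1.0, 0.0, 0.0]]
contact_force: [0.0, -0.4, -4.4]
width: 0.041
```

```bash
python3 - <<'E'
from h import *
np.set_printoptions(precision=4,suppress=True,linewidth=150)
g=cv2.imread('pics/w5.png',0).astype(int);s5=dict(position=np.array([.51132,.01358,.12755]),orientation=RT@Ro.from_rotvec([0,0,.0028]).as_matrix())
for t in (-.06,-.045,.045,.06):
    p=wproj(PIV+RT[:,1]*t,s5);c=int(round(p[0]));col=g[:,c-1:c+2].mean(1)[60:115].astype(int);print(p,col)
m,d=feel(2);s=r.get_state();print(m[:3],s['joint_efforts'],s['position']);plan(tgt(.118),RT,1,-1)
E
```

```text
[159.8471  90.4732] [108 108 108 107 108 108 107 107 108 108 108 108 108 108 108 108 109 104  84  60  56  57  58  58  58  58  58  59  58  58  59  58  58  57  56  56  56
  55  54  54  53  52  51  58  72  80  80  80  81  80  81  81  81  81  81]
[194.5236  86.3588] [108 108 108 108 108 108 109 108 108 109 109 110 109  95  66  56  58  60  59  60  60  60  60  60  60  60  59  60  58  59  58  57  58  57  57  56  55
  53  52  56  69  81  82  82  82  81  82  81  81  83  82  81  82  83  84]
[439.3316  85.7343] [110 110 111 110 111 110 112 112 113 114 114 115 109  82  61  60  62  63  63  62  63  63  62  63  62  62  62  61  60  60  60  59  59  59  57  57  56
  54  55  67  80  85  85  86  85  85  85  85  84  84  84  84  85  86  88]
[474.5644  89.729 ] [178 178 178 178 178 178 178 178 178 178 178 178 178 178 179 179 179 157  89  54  59  60  62  62  61  62  62  61  61  61  60  60  60  59  59  59  58
  56  56  55  54  53  57  70  83  85  84  85  84  84  84  84  83  85  85]
[ 0.1172  0.1664 -3.5618] [ -0.1005 -42.562   26.1253  -0.137    0.0066  -0.0141] [0.5098 0.0137 0.1205]
{"hand":-1,"linear":[2.5, 0.4, -0.1],"rotation":[-0.0004, -0.0, -0.0002]},
```

Request:
move_arm:
  steps:
    - {"hand": -1, "linear": [0.8, 0, 0], "rotation": [0, 0, 0]}
    - {"hand": -1, "linear": [0, 0, 0], "rotation": [0, 0, 0]}
    - {"hand": -1, "linear": [0, 0, 0], "rotation": [0, 0, 0]}

```text
clock: 18.38
position: [0.5098, 0.0137, 0.1202]
orientation: [[0.001, 0.999, -0.035], [0.0, -0.035, -0.999], [-1.0, 0.001, -0.0]]
contact_force: [-1.8, 0.1, -2.5]
width: 0.0411
```

```bash
python3 - <<'E'
from h import *
np.set_printoptions(precision=4,suppress=True,linewidth=150)
m,d=feel(5);s=r.get_state();print(m,s['position'],s['joint_pos']);plan(tgt(.118),RT,1,-1)
E
```

```text
[ -0.7427   0.5839  -1.7043  -0.0425   0.2531  -0.0872  -0.2431 -41.6048  25.8539  -0.5139   0.0166  -0.0439] [0.5098 0.0138 0.1201] [-0.0976  0.31   -0.3135  0.9468  0.0003  1.5086]
{"hand":-1,"linear":[2.1, 0.4, 0.0],"rotation":[-0.0003, -0.0002, -0.0005]},
```

Request:
move_arm:
  steps:
    - {"hand": -1, "linear": [0.7, 0, 0], "rotation": [0, 0, 0]}
    - {"hand": -1, "linear": [0, 0, 0], "rotation": [0, 0, 0]}
    - {"hand": 0.5, "linear": [0, 0, 0], "rotation": [0, 0, 0]}
    - {"hand": 0.5, "linear": [0, 0, 0], "rotation": [0, 0, 0]}
    - {"hand": 0.5, "linear": [0, 0, 0], "rotation": [0, 0, 0]}
    - {"hand": 0.5, "linear": [0, 0, 0], "rotation": [0, 0, 0]}
    - {"hand": 0.5, "linear": [-3, 0, 0], "rotation": [0, 0, 0]}
    - {"hand": 0.5, "linear": [-3, 0, 0], "rotation": [0, 0, 0]}
    - {"hand": 0.5, "linear": [0, 0, 0], "rotation": [0, 0, 0]}

```text
clock: 19.75
position: [0.5123, 0.0135, 0.1274]
orientation: [[0.006, 0.999, -0.035], [-0.0, -0.035, -0.999], [-1.0, 0.006, 0.0]]
contact_force: [0.9, 0.0, 0.8]
width: 0.064
```

```bash
python3 - <<'E'
from h import *
s=r.get_state();plan(np.array([.5113,.01358,.12755]),RT@Ro.from_rotvec([0,0,.0028]).as_matrix(),1,.5);print(s['contact_force'],s['joint_efforts'])
E
```

```text
{"hand":0.5,"linear":[-0.2, -1.0, -0.1],"rotation":[-0.0003, 0.0, -0.0029]},
[0.85974397 0.00729914 0.79241786] [ 4.45768907e-03 -4.06681287e+01  2.48987746e+01  9.65248182e-03
  1.05104275e-03  2.32755775e-05]
```

Request:
move_arm:
  steps:
    - {"hand": 0.5, "linear": [0, -1, 0], "rotation": [0, 0, -0.003]}
    - {"hand": 0.5, "linear": [0, 0, 0], "rotation": [0, 0, 0]}
    - {"hand": 0.5, "linear": [0, 0, 0], "rotation": [0, 0, 0]}

```text
clock: 20.12
position: [0.5111, 0.0135, 0.1273]
orientation: [[0.002, 0.999, -0.035], [-0.0, -0.035, -0.999], [-1.0, 0.002, 0.0]]
contact_force: [0.1, 0.8, -0.4]
width: 0.0642
```

```bash
python3 - <<'E'
from h import *
np.set_printoptions(precision=4,suppress=True,linewidth=150)
m,d=feel(8);s=r.get_state();print(m,d[6:],s['position'],s['joint_pos'],s['clock'],sep='\n');im=snap('wrist','w6')
L=np.array([.5113,.0136])@np.array([np.cos(s['joint_pos'][0]),np.sin(s['joint_pos'][0])])
print('m tau2',(43.151+m[7])/9.81/L, L, 'F',(m[2]+5.264)/9.81)
np.savez('w6.npz',position=s['position'],orientation=s['orientation'])
E
```

```text
[  0.1762  -0.0668   0.3088   0.0063   0.0024  -0.006    0.0002 -40.6212  24.8654  -0.0219   0.0004   0.    ]
[0.0006 0.0124 0.0106 0.0021 0.0001 0.    ]
[0.5112 0.0135 0.1274]
[-0.0978  0.3049 -0.3005  0.963   0.0001  1.5084]
20.525
m tau2 0.5081079186747133 0.5075293439144899 F 0.5680684032148821
```

View pics/w6.png

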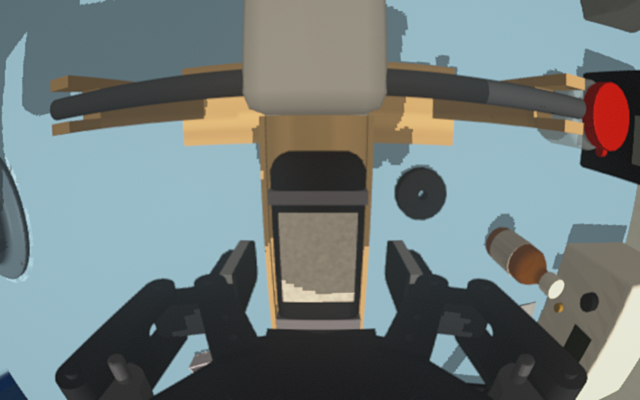

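```bash
python3 - <<'E'
from h import *
from scipy.optimize import least_squares
np.set_printoptions(precision=4,suppress=True,linewidth=150)
Dn=lambda h:down(h)[:,0]
data=[((-1.402,.377,.081,1.274),(.158,-.553,.231),(0,0,-1)),
((-.83976,.25823,.38543,1.6893),(.382,-.3319,.4131),(.005,-.007,-1)),
((-.0956,.24417,-.05246,1.2727),(.51276,.01387,.25145),(.0013,-.0019,-1)),
((-.0976,.31,-.3135,.9468),(.5098,.0138,.1201),(.001,0,-1)),
((-.0978,.3049,-.3005,.963),(.5112,.0135,.1274),(.002,0,-1)),
((-.5633,.1891,-.694,.0843),(.5976,-.266,.1302),(.531,-.217,-.819)),
((-.5729,-.0222,-.711,.263),(.5509,-.2354,.2061),(.549,-.211,-.809)),
((-.5624,.1880,-.6933,.0852),(.5976,-.2663,.1310),(.530,-.220,-.819)),
((-.5618,.2098,-.6957,.0701),(.5986,-.2667,.1193),(.523,-.216,-.824))]
def f(p,full=True):
    e,h,l1,a,l2,b,l3,c=p;o=[]
    for q,P,x in data:
        q1,q2,q3,q4=q;u=np.array([np.cos(q1),np.sin(q1)]);x=np.array(x)
        t=q2-q3+q4  # tool pitch below... pi/2 = down
        rho=e+l1*np.sin(q2+a)+l2*np.cos(q2-q3+b)+l3*(x[:2]@u)+c*np.sin(t)
        z=h+l1*np.cos(q2+a)-l2*np.sin(q2-q3+b)+l3*x[2]+c*np.cos(t)
        P=np.array(P);o+=[rho-P[:2]@u,z-P[2]]
    return np.array(o)
for free in ('all','c0','e0'):
    m=np.ones(8);
    if free=='c0':m[7]=0
    if free=='e0':m[0]=0
    s=least_squares(lambda p:f(p*m),[0,.3,.4,0,.35,0,.25,0]);J=s.jac
    cov=np.linalg.pinv(J.T@J)*(s.fun@s.fun)/10
    print(free,s.x*m,np.abs(s.fun).max()*1e3,'sig e',cov[0,0]**.5)
E
```

```text
all [ 0.0007  0.2604  0.4978  0.0019  0.3903 -0.1874  0.4493 -0.0014] 0.3424979793157368 sig e 0.000846867218914149
c0 [ 0.0008  0.2604  0.4968 -0.0019  0.3909 -0.1886  0.4493  0.    ] 0.4745824574085289 sig e 0.0010989878434688309
e0 [ 0.      0.2604  0.498   0.003   0.3904 -0.1875  0.4493 -0.0015] 0.28973973492463223 sig e 0.0
```

```bash
python3 - <<'E'
from h import *
np.set_printoptions(precision=4,suppress=True,linewidth=160)
g=cv2.imread('pics/w6.png',0).astype(int);z=np.load('w6.npz');s={k:z[k] for k in z}
pr=g[:,303:308].mean(1);print(pr[180:222].astype(int),pr[296:334].astype(int))
def hit(px,h):
    o,d=wray(px,s);P=o+d*(h-o[2])/d[2];q=P-PIV;return round(q@XM*1000,1),round(q@RT[:,1]*1000,1)
def edge(lo,hi):
    dd=np.diff(pr[lo:hi]);i=int(np.argmax(abs(dd)));w=abs(dd[max(0,i-2):i+3]);return lo+max(0,i-2)+.5+(w*np.arange(len(w))).sum()/w.sum()
for n,a,b in(('strapA',185,198),('strapA2',200,209),('labA',207,218),('labB',298,310),('strapB',313,325)):
    e=edge(a,b);print(n,round(e,1),hit((305,e),.144))
for t in(-.06,-.045,.045,.06):
    p=wproj(PIV+RT[:,1]*t,s);c=int(round(p[0]));col=g[:,c-1:c+2].mean(1);d=np.diff(col[68:112]);up=68+np.argmin(d)+.5;dn=68+22+np.argmax(d[22:])+.5;print(p,(up+dn)/2)
E
```

```text
[ 38  38  38  39  39  38  38  38  38  37  45  68  78  79  79  79  79  79  79  79  78  79  80  78  71  55  41  39  39  40  39  40  71 117 130 130 129 129 128
 128 128 129] [210 210 210 212 216 199 109  45  50  52  52  52  52  52  51  51  51  50  50  50  50  49  47  68 110 129 131 131 130 130 129 131 127  93  54  39  39  39]
strapA 190.5 (np.float64(43.9), np.float64(-5.2))
strapA2 204.7 (np.float64(50.1), np.float64(-5.2))
labA 212.3 (np.float64(53.4), np.float64(-5.3))
labB 301.8 (np.float64(99.2), np.float64(-6.2))
strapB 319.5 (np.float64(110.3), np.float64(-6.5))
[159.8503  90.2372] 90.5
[194.5829  86.0931] 86.5
[439.803  85.426] 85.5
[475.0626  89.4355] 89.5
```

Request:
move_arm:
  steps:
    - {"hand": 0.5, "linear": [-10, 0, 0], "rotation": [0, 0, 0]}
    - {"hand": 0.5, "linear": [-15, 0, 0], "rotation": [0, 0, 0]}
    - {"hand": 0.5, "linear": [-25, 0, 0], "rotation": [0, 0, 0]}
    - {"hand": 0.5, "linear": [-35, 0, 0], "rotation": [0, 0, 0]}
    - {"hand": 0.5, "linear": [-35, 0, 0], "rotation": [0, 0, 0]}
    - {"hand": 0.5, "linear": [-20, 0, 0], "rotation": [0, 0, 0]}

```text
clock: 21.32
position: [0.5096, 0.0136, 0.2734]
orientation: [[0.001, 0.999, -0.035], [0.0, -0.035, -0.999], [-1.0, 0.001, -0.0]]
contact_force: [-0.0, 0.1, -0.5]
width: 0.0638
```

```bash
python3 - <<'E'
from h import *
plan(np.array([.59,.225,.24]),down(np.radians(92)),10,.5);print(r.get_state()['position'])
E
```

```text
{"hand":0.5,"linear":[3.3, 7.3, -21.4],"rotation":[-0.1641, 0.0, -0.0001]},
{"hand":0.5,"linear":[3.3, 10.7, -19.9],"rotation":[-0.1641, 0.0, -0.0001]},
{"hand":0.5,"linear":[3.3, 13.8, -17.9],"rotation":[-0.1641, 0.0, -0.0001]},
{"hand":0.5,"linear":[3.3, 16.5, -15.4],"rotation":[-0.1641, 0.0, -0.0001]},
{"hand":0.5,"linear":[3.3, 18.8, -12.5],"rotation":[-0.1641, 0.0, -0.0001]},
{"hand":0.5,"linear":[3.3, 20.6, -9.3],"rotation":[-0.1641, 0.0, -0.0001]},
{"hand":0.5,"linear":[3.3, 21.9, -5.8],"rotation":[-0.1641, 0.0, -0.0001]},
{"hand":0.5,"linear":[3.3, 22.5, -2.1],"rotation":[-0.1641, 0.0, -0.0001]},
{"hand":0.5,"linear":[3.3, 22.6, 1.6],"rotation":[-0.1641, 0.0, -0.0001]},
{"hand":0.5,"linear":[3.3, 22.0, 5.3],"rotation":[-0.1641, 0.0, -0.0001]},
[0.50956961 0.01362005 0.27335044]
```

Request:
move_arm:
  steps:
    - {"hand": 0.8, "linear": [2, 7.5, -21.5], "rotation": [-0.164, 0, 0]}
    - {"hand": 0.8, "linear": [3, 10.5, -20], "rotation": [-0.164, 0, 0]}
    - {"hand": 0.8, "linear": [3, 14, -18], "rotation": [-0.164, 0, 0]}
    - {"hand": 0.8, "linear": [3, 16.5, -15.5], "rotation": [-0.164, 0, 0]}
    - {"hand": 0.8, "linear": [3, 19, -12.5], "rotation": [-0.164, 0, 0]}
    - {"hand": 0.8, "linear": [3, 20.5, -9.5], "rotation": [-0.164, 0, 0]}
    - {"hand": 0.8, "linear": [3, 22, -6], "rotation": [-0.164, 0, 0]}
    - {"hand": 0.8, "linear": [3, 22.5, -2], "rotation": [-0.164, 0, 0]}
    - {"hand": 0.8, "linear": [3, 22.5, 1.5], "rotation": [-0.164, 0, 0]}
    - {"hand": 0.8, "linear": [0, 0, 0], "rotation": [0, 0, 0]}

```text
clock: 22.58
position: [0.583, 0.2114, 0.2583]
orientation: [[0.015, 0.083, 0.996], [-0.0, 0.997, -0.083], [-1.0, 0.001, 0.015]]
contact_force: [-0.4, 0.1, -0.3]
width: 0.0765
```

```bash
python3 - <<'E'
from h import *
np.set_printoptions(precision=5,suppress=True,linewidth=150)
s=r.get_state();im=snap('wrist','w7')
print(s['position'],s['joint_pos'],s['dq']);np.savez('w7.npz',position=s['position'],orientation=s['orientation'])
o=im[:,:,::-1].copy()
H=np.array([.598,.232,.078]);
for a in(-1,1):
  for b in(-1,1):
    p=wproj(H+[.011*a,.015*b,0],s);print(p);cv2.circle(o,tuple(int(round(v)) for v in p),1,(0,255,0),-1)
cv2.imwrite('pics/w7b.png',cv2.resize(o,(800,500),interpolation=cv2.INTER_CUBIC))
E
```

```text
[0.58296 0.21144 0.2583 ] [ 0.24754  0.4582   0.2729   1.3712  -0.00368  0.3308 ] [-0.01809 -0.01689  0.00182  0.01437 -0.01623 -0.00218]
[325.41091 179.75413]
[353.4242  177.54245]
[327.01481 199.50129]
[354.54493 197.28939]
```

View pics/w7b.png

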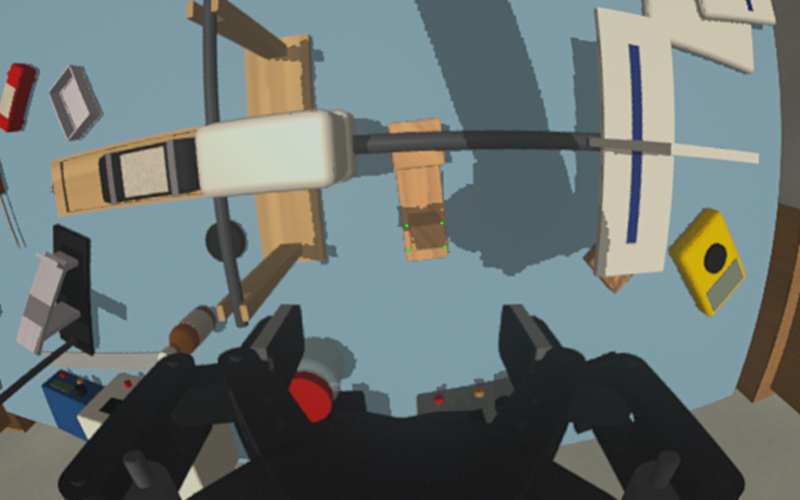

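```bash
python3 - <<'E'
from h import *
g=cv2.imread('pics/w7.png')
print('cols',list(range(310,362,2)))
for y in range(92,214,3): print(y,' '.join('%3d'%v for v in g[y,310:362:2,2]))
E
```

```text
cols [310, 312, 314, 316, 318, 320, 322, 324, 326, 328, 330, 332, 334, 336, 338, 340, 342, 344, 346, 348, 350, 352, 354, 356, 358, 360]
92 128 127 127 128 127 127 128 127 127 127 127 127 127 127 126 126 127 127 126 125 126 126 126 127 126 127
95 128 127 127 127 127 127 126 124 123 126 129 130 123 130 145 157 159 161 173 186 192 149 125 126 126 127
98 131 152 158 158 166 184 197 197 198 198 196 190 193 200 203 200 197 198 204 205 205 171 116 125 128 128
101 147 207 206 206 206 205 206 205 206 205 206 202 191 188 197 202 202 196 196 201 207 172  75  81  81 124
104 103 196 210 209 205 205 203 201 200 199 200 200 199 189 182 186 172 173 156 154 162 146  71  71  71 101
107  64  78  79  78  71  72  70  63  65  64  62  64  66  62  64  63  64  66  66  67  66  66  67  68  69  66
110  73  74  73  73  75  75  75  76  77  76  76  76  76  77  76  78  78  78  78  78  79  79  78  77  79  79
113  86  85  87  86  86  87  86  86  87  86  84  84  85  84  81  82  81  81  80  79  80  79  79  79  77  77
116  75  76  76  75  75  74  75  74  73  73  72  72  71  72  72  69  70  70  71  70  70  69  69  69  68
[... 2760 characters left out ...]
 118 122 124 121 114 111 115 118 122 119 144 108 127
197 127 127 128 128 128 128 127 160 202 174 192 159 116 116 115 120 124 122 116 115 126 141 143 179 120 128
200 127 128 128 128 127 129 125 139 199 193 184 184 179 182 200 199 202 203 190 183 189 193 194 193 131 123
203 127 128 129 127 128 128 127 149 199 197 191 198 205 205 205 205 203 205 194 181 187 192 194 196 157 127
206 128 128 128 128 127 128 127 134 192 199 194 197 205 204 200 196 193 188 170 151 140 131 126 133 127 128
209 128 128 127 127 128 128 128 126 141 142 131 127 125 129 128 126 126 127 127 128 127 128 128 128 127 127
212 129 127 128 127 127 127 127 127 127 128 127 128 128 127 129 127 128 127 129 127 127 127 128 126 128 127
```

```bash
python3 - <<'E'
from h import *
np.set_printoptions(precision=4,suppress=True,linewidth=150)
z=np.load('w7.npz');s={k:z[k] for k in z};g=cv2.imread('pics/w7.png')[:,:,2].astype(float)
def hit(px,h):
    o,d=wray(px,s);return (o+d*(h-o[2])/d[2])[:2]
def sub(v,lo,thr,rev=False):
    idx=range(len(v)-1)
    for i in (reversed(idx) if rev else idx):
        if (v[i]-thr)*(v[i+1]-thr)<0 : return lo+i+(thr-v[i])/(v[i+1]-v[i])
L=[];Rr=[]
for y in range(140,162,3):
    L.append(hit((sub(g[y,310:330],310,160),y),.018)); Rr.append(hit((sub(g[y,340:360],340,150,True),y),.018))
L=np.array(L);Rr=np.array(Rr)
for n,E in(('L',L),('R',Rr)): print(n,np.polyfit(E[:,0],E[:,1],1),E.mean(0))
E=np.array([hit((x,sub(g[200:214,x],200,160,True)),.018) for x in range(328,348,3)]);print('end',E,np.polyfit(E[:,1],E[:,0],1))
print('post c',hit((343,189.3),.078),'back',hit((340,198.7),.078),'front',hit((340,180.3),.078))
print('pad corners',[hit(p,.0765) for p in((311,97.5),(352,95.5),(314,135.5),(355,131))])
print(finder.boxes_of('wrist','prop_handle')[:2])
E
```

```text
Traceback (most recent call last):
  File "h.py", line 48, in wray
    u=(px[0]-c['cx'])/c['fx'];v=(px[1]-c['cy'])/c['fy'];t=np.hypot(u,v)+1e-12
       ~~~~~^~~~~~~~
TypeError: unsupported operand type(s) for -: 'NoneType' and 'float'
```

```bash
python3 - <<'E'
from h import *
np.set_printoptions(precision=4,suppress=True,linewidth=150)
z=np.load('w7.npz');s={k:z[k] for k in z};g=cv2.imread('pics/w7.png')[:,:,2].astype(float)
def hit(px,h):
    o,d=wray(px,s);return (o+d*(h-o[2])/d[2])[:2]
def cr(v,lo,thr,last=False):
    i=np.where((v[:-1]-thr)*(v[1:]-thr)<=0)[0]
    if len(i)==0:return None
    i=i[-1 if last else 0];return lo+i+(thr-v[i])/(v[i+1]-v[i])
def pts(f):
    return np.array([p for p in f if p is not None])
def H(x,y,h): return None if x is None or y is None else hit((x,y),h)
L=pts(H(cr(g[y,310:330],310,160),y,.018) for y in range(138,162,2)); Rr=pts(H(cr(g[y,345:362],345,150,True),y,.018) for y in range(138,162,2))
for n,E in(('L',L),('R',Rr)): print(n,len(E),np.polyfit(E[:,0],E[:,1],1),E.mean(0))
E=pts(H(x,cr(g[200:214,x],200,160,True),.018) for x in range(328,348,3));print('end',E.mean(0),np.polyfit(E[:,1],E[:,0],1))
print('post c',hit((343,189.3),.078),'back',hit((340,198.7),.078),'front',hit((340,180.3),.078))
print('pad corners',[hit(p,.0765) for p in((311,97.5),(352,95.5),(314,135.5),(355,131))])
print(finder.boxes_of('wrist','prop_handle')[:2])
E
```

```text
L 12 [0.0413 0.1875] [0.5609 0.2107]
R 12 [0.0316 0.2359] [0.5643 0.2538]
end [0.6384 0.229 ] [-0.032   0.6457]
post c [0.599 0.235] back [0.6093 0.2311] front [0.5889 0.2325]
pad corners [array([0.4993, 0.2093]), array([0.5004, 0.2515]), array([0.5391, 0.209 ]), array([0.5377, 0.2519])]
[{'xy': [338.4, 153.5], 'score': 0.97}]
```

```bash
cat >> h.py <<'E'
HND=np.array([.5985,.2336,0]); RP=down(np.pi/2+.036)
E
python3 - <<'E'
from h import *
plan(HND+[0,0,.13],RP,6,.8)
E
```

```text
{"hand":0.8,"linear":[21.5, 4.1, 1.9],"rotation":[-0.0203, 0.0025, 0.0]},
{"hand":0.8,"linear":[21.5, 4.1, 2.1],"rotation":[-0.0203, 0.0025, 0.0]},
{"hand":0.8,"linear":[21.5, 4.0, 2.2],"rotation":[-0.0203, 0.0025, 0.0]},
{"hand":0.8,"linear":[21.5, 4.0, 2.3],"rotation":[-0.0203, 0.0025, 0.0]},
{"hand":0.8,"linear":[21.5, 3.9, 2.5],"rotation":[-0.0203, 0.0025, 0.0]},
{"hand":0.8,"linear":[21.5, 3.9, 2.6],"rotation":[-0.0203, 0.0025, 0.0]},
```

Request:
move_arm:
  steps:
    - {"hand": 0.8, "linear": [15, 5, 3], "rotation": [-0.025, 0.003, 0]}
    - {"hand": 0.8, "linear": [20, 5, 3], "rotation": [-0.025, 0.003, 0]}
    - {"hand": 0.8, "linear": [20, 5, 3], "rotation": [-0.025, 0.003, 0]}
    - {"hand": 0.8, "linear": [20, 5, 3], "rotation": [-0.025, 0.003, 0]}
    - {"hand": 0.8, "linear": [20, 4, 2], "rotation": [-0.02, 0.003, 0]}
    - {"hand": 0.8, "linear": [20, 0, 0], "rotation": [0, 0, 0]}
    - {"hand": 0.8, "linear": [8, 0, 0], "rotation": [0, 0, 0]}
    - {"hand": 0.8, "linear": [0, 0, 0], "rotation": [0, 0, 0]}

```text
clock: 23.68
position: [0.5978, 0.2289, 0.128]
orientation: [[-0.004, -0.029, 1.0], [-0.002, 1.0, 0.029], [-1.0, -0.002, -0.004]]
contact_force: [-0.2, 0.6, -0.1]
width: 0.0772
```

```bash
python3 - <<'E'
from h import *
plan(HND+[0,0,.0345],RP,5,.8)
E
```

```text
{"hand":0.8,"linear":[18.7, 1.0, 0.2],"rotation":[-0.0013, -0.0008, 0.0003]},
{"hand":0.8,"linear":[18.7, 1.0, 0.2],"rotation":[-0.0013, -0.0008, 0.0003]},
{"hand":0.8,"linear":[18.7, 1.0, 0.2],"rotation":[-0.0013, -0.0008, 0.0003]},
{"hand":0.8,"linear":[18.7, 1.0, 0.2],"rotation":[-0.0013, -0.0008, 0.0003]},
{"hand":0.8,"linear":[18.7, 0.9, 0.2],"rotation":[-0.0013, -0.0008, 0.0003]},
```

Request:
move_arm:
  steps:
    - {"hand": 0.8, "linear": [0, 4.5, 0], "rotation": [-0.006, -0.004, 0]}
    - {"hand": 0.8, "linear": [15, 0, 0], "rotation": [0, 0, 0]}
    - {"hand": 0.8, "linear": [18, 0, 0], "rotation": [0, 0, 0]}
    - {"hand": 0.8, "linear": [18, 0, 0], "rotation": [0, 0, 0]}
    - {"hand": 0.8, "linear": [18, 0, 0], "rotation": [0, 0, 0]}
    - {"hand": 0.8, "linear": [15, 0, 0], "rotation": [0, 0, 0]}
    - {"hand": 0.8, "linear": [6, 0, 0], "rotation": [0, 0, 0]}
    - {"hand": 0.8, "linear": [0, 0, 0], "rotation": [0, 0, 0]}
    - {"hand": 0.8, "linear": [0, 0, 0], "rotation": [0, 0, 0]}

```text
clock: 24.8
position: [0.6007, 0.2346, 0.0365]
orientation: [[0.008, -0.036, 0.999], [0.0, 0.999, 0.036], [-1.0, 0.0, 0.008]]
contact_force: [0.3, 0.1, -0.3]
width: 0.0768
```

```bash
python3 - <<'E'
from h import *
s=r.get_state();plan(HND+[0,0,.0345],RP,1,.8);print(s['contact_force'])
im=snap('wrist','w8');g=im[:,:,0]
print(finder.boxes_of('wrist','prop_handle')[:2])
print('cols',list(range(250,400,5)))
for y in range(180,330,10): print(y,' '.join('%3d'%v for v in g[y,250:400:5]))
E
```

```text
{"hand":0.8,"linear":[1.9, -0.9, -2.3],"rotation":[0.0002, 0.0077, -0.0]},
[ 0.30538976  0.07821915 -0.28930031]
[{'xy': [317.6, 166.1], 'score': 0.63}]
cols [250, 255, 260, 265, 270, 275, 280, 285, 290, 295, 300, 305, 310, 315, 320, 325, 330, 335, 340, 345, 350, 355, 360, 365, 370, 375, 380, 385, 390, 395]
180 154 153 155 155 155 155 230 229 221 226 230 231 233 232 232 233 231 222 222 224 226 230 104 155 154 155 151  98  96  96
190 154 154 154 154 155 155 228 229 220 224 231 231 233 232 231 233 222 217 221 223 225 196  97  99  99  98  97  97  96  95
200 153 153 153 154 155 155 225 229 221 225 231 231 233 232 232 233 222 201 137 138 140 144 100  99  98  98  97  96  96  95
210 154 153 153 153 153 154 219 229 221 224 230 231 232 232 231 169 136 133 137 139 141 142  98  98  98  97  95  95  95  94
220  97  98  98  99  99 100 206 138 135 122 117 115 118 121 116 115 117 116 116 122 139 139  98  97  96  97  94  96  94  95
230  98  98  98  97  98  98 125 141 119 123 114 118 121 118 116 115 116 117 115 113 139 137  96  96  96  96  94  95  94  94
240  96  96  97  96  97  97 120 137 117 113 108
[... 368 characters left out ...]
 131 133 136 140 138 136 139 140 139 138 139 125  94  94  94  94  95  94  94  93
280 151 151 152 152 151 152 131 145 147 142 137 133 137 142 144 145 141 143 145 145 144 124  94  95  94  94  93  94  92  94
290 150 151 152 150 152 152 128 139 142 145 146 139 133 133 137 141 144 143 140 143 145 131 151  91  92  94  94  93  93  92
300 151 151 152 150 151 152 133 141 139 139 143 146 145 138 131 135 139 141 144 142 142 134 150 151 148  93  93  93  94  93
310 150 151 150 150 151 151 141 145 141 140 138 139 143 147 142 135 131 136 138 143 143 148 151 150 152  92  93  94  93  93
320 151 150 151 150 151 150 150 151 152 151 151 151 151 151 150 150 150 150 150 150 150 151 150 150 149 150 150 151 150 150
```

Request:
move_arm:
  steps:
    - {"hand": 0.8, "linear": [1.5, -1, -2.3], "rotation": [0, 0.007, 0]}
    - {"hand": 0.8, "linear": [0, 0, 0], "rotation": [0, 0, 0]}
    - {"hand": -1, "linear": [0, 0, 0], "rotation": [0, 0, 0]}
    - {"hand": -1, "linear": [0, 0, 0], "rotation": [0, 0, 0]}
    - {"hand": -1, "linear": [0, 0, 0], "rotation": [0, 0, 0]}
    - {"hand": -1, "linear": [0, 0, 0], "rotation": [0, 0, 0]}
    - {"hand": -1, "linear": [0, 0, 0], "rotation": [0, 0, 0]}
    - {"hand": -1, "linear": [0, 0, 0], "rotation": [0, 0, 0]}
    - {"hand": -1, "linear": [0, 0, 0], "rotation": [0, 0, 0]}
    - {"hand": -1, "linear": [0, 0, 0], "rotation": [0, 0, 0]}
  force: 40

```text
clock: 26.15
position: [0.5994, 0.2336, 0.0362]
orientation: [[0.003, -0.036, 0.999], [0.001, 0.999, 0.036], [-1.0, 0.0, 0.003]]
contact_force: [0.5, -0.3, -0.1]
width: 0.0295
```

```bash
python3 - <<'E'
from h import *
np.set_printoptions(precision=4,suppress=True,linewidth=150)
m,d=feel(4);s=r.get_state();print(m[:6],s['position'],s['orientation'],s['width'])
plan(s['position']+np.array([np.cos(.036),np.sin(.036),0])*.055,s['orientation'],8,-1)
E
```

```text
[-0.0504 -0.1874 -0.0815 -0.0087 -0.0083  0.0151] [0.5994 0.2336 0.0363] [[ 0.0027 -0.0361  0.9993]
 [ 0.0006  0.9993  0.0361]
 [-1.      0.0005  0.0028]] 0.029542419609383537
{"hand":-1,"linear":[0.0, -0.0, 6.9],"rotation":[0.0, 0.0, 0.0]},
{"hand":-1,"linear":[0.0, -0.0, 6.9],"rotation":[0.0, 0.0, 0.0]},
{"hand":-1,"linear":[0.0, -0.0, 6.9],"rotation":[0.0, 0.0, 0.0]},
{"hand":-1,"linear":[0.0, -0.0, 6.9],"rotation":[0.0, 0.0, 0.0]},
{"hand":-1,"linear":[0.0, -0.0, 6.9],"rotation":[0.0, 0.0, 0.0]},
{"hand":-1,"linear":[0.0, -0.0, 6.9],"rotation":[0.0, 0.0, 0.0]},
{"hand":-1,"linear":[0.0, -0.0, 6.9],"rotation":[0.0, 0.0, 0.0]},
{"hand":-1,"linear":[0.0, -0.0, 6.9],"rotation":[0.0, 0.0, 0.0]},
```

Request:
move_arm:
  steps:
    - {"hand": -1, "linear": [0, 0, 4], "rotation": [0, 0, 0]}
    - {"hand": -1, "linear": [0, 0, 4], "rotation": [0, 0, 0]}
    - {"hand": -1, "linear": [0, 0, 4], "rotation": [0, 0, 0]}

```text
clock: 26.72
position: [0.6098, 0.2342, 0.0363]
orientation: [[-0.001, -0.037, 0.999], [0.001, 0.999, 0.037], [-1.0, 0.001, -0.001]]
contact_force: [-1.5, 0.3, 3.4]
width: 0.0298
```

```bash
python3 - <<'E'
from h import *
s=r.get_state();print(s['position'],s['contact_force'],Ro.from_matrix(s['orientation'].T@RP).as_rotvec())
E
```

```text
[0.60980792 0.23416658 0.03629176] [-1.49035609  0.29106885  3.37298226] [ 0.0008451  -0.00103646 -0.00066428]
```

Tracks well. I'll continue the draw.

Request:
move_arm:
  steps:
    - {"hand": -1, "linear": [-0.2, 0, 5], "rotation": [0, 0, 0]}
    - {"hand": -1, "linear": [-0.2, 0, 5], "rotation": [0, 0, 0]}
    - {"hand": -1, "linear": [-0.2, 0, 6], "rotation": [0, 0, 0]}
    - {"hand": -1, "linear": [0, 0, 6], "rotation": [0, 0, 0]}
    - {"hand": -1, "linear": [0, 0, 6], "rotation": [0, 0, 0]}

```text
clock: 27.35
position: [0.6403, 0.2352, 0.0363]
orientation: [[-0.001, -0.037, 0.999], [0.001, 0.999, 0.037], [-1.0, 0.001, -0.001]]
contact_force: [-2.5, 0.6, 1.3]
width: 0.0292
```

Request:
move_arm:
  steps:
    - {"hand": -1, "linear": [0, 0, 6], "rotation": [0, 0, 0]}
    - {"hand": -1, "linear": [0, 0, 6], "rotation": [0, 0, 0]}
    - {"hand": -1, "linear": [0, 0, 5], "rotation": [0, 0, 0]}
    - {"hand": -1, "linear": [0, 0, 4], "rotation": [0, 0, 0]}
    - {"hand": -1, "linear": [0, 0, 0], "rotation": [0, 0, 0]}
    - {"hand": -1, "linear": [0, 0, 0], "rotation": [0, 0, 0]}

```text
clock: 28.1
position: [0.6638, 0.236, 0.0363]
orientation: [[0.001, -0.036, 0.999], [0.001, 0.999, 0.036], [-1.0, 0.001, 0.001]]
contact_force: [-2.4, -0.3, 1.0]
width: 0.0295
```

```bash
python3 - <<'E'
from h import *
np.set_printoptions(precision=4,suppress=True,linewidth=150)
m,d=feel(4);s=r.get_state();print(s['position'],m[:6],Ro.from_matrix(s['orientation'].T@RP).as_rotvec(),s['clock'])
E
```

```text
[0.6638 0.236  0.0363] [-0.9383 -0.4161  0.0051  0.0348  0.0186  0.0025] [ 0.0004  0.0007 -0.0005] 28.3
```

Request:
move_arm:
  steps:
    - {"hand": 0.4, "linear": [0, 0, 0], "rotation": [0, 0, 0]}
    - {"hand": 0.4, "linear": [0, 0, 0], "rotation": [0, 0, 0]}
    - {"hand": 0.4, "linear": [0, 0, 0], "rotation": [0, 0, 0]}
    - {"hand": 0.4, "linear": [0, 0, 0], "rotation": [0, 0, 0]}
    - {"hand": 0.4, "linear": [-10, 0, 0], "rotation": [0, 0, 0]}
    - {"hand": 0.4, "linear": [-20, 0, 0], "rotation": [0, 0, 0]}
    - {"hand": 0.4, "linear": [-30, 0, 0], "rotation": [0, 0, 0]}
    - {"hand": 0.4, "linear": [-40, 0, 0], "rotation": [0, 0, 0]}
    - {"hand": 0.4, "linear": [-40, 0, 0], "rotation": [0, 0, 0]}
    - {"hand": 0.4, "linear": [-30, 0, 0], "rotation": [0, 0, 0]}

```text
clock: 29.55
position: [0.6622, 0.2354, 0.2119]
orientation: [[-0.002, -0.036, 0.999], [-0.0, 0.999, 0.036], [-1.0, -0.0, -0.002]]
contact_force: [0.1, 0.1, 0.3]
width: 0.0597
```

```bash
python3 - <<'E'
from h import *
np.set_printoptions(precision=3,suppress=True,linewidth=150)
s=r.get_state();print(s['position'],s['contact_force'],s['clock'])
a=cv2.imread('pics/s0.png',0);a2=cv2.imread('pics/t0.png',0)
def tm(A,B,x,y,w,h,q=10):
    R=cv2.matchTemplate(B[y-q:y+h+q,x-q:x+w+q],A[y:y+h,x:x+w],cv2.TM_CCOEFF_NORMED);_,v,_,l=cv2.minMaxLoc(R)
    def p(c): c=np.asarray(c,float); return .5*(c[0]-c[2])/(c[0]-2*c[1]+c[2])
    j,i=l; dx=p(R[i,j-1:j+2]) if 0<j<R.shape[1]-1 else 0; dy=p(R[i-1:i+2,j]) if 0<i<R.shape[0]-1 else 0
    return round(j-q+dx,2),round(i-q+dy,2),round(v,2)
for k in range(4):
    b=cv2.cvtColor(snap('scene',f's1_{k}'),cv2.COLOR_RGB2GRAY)
    print('nose',tm(a,b,255,200,30,30),'fin',tm(a,b,405,108,30,35),'spray',tm(a,b,325,240,14,32),'jar',tm(a,b,376,230,30,30),'wheel',tm(a,b,320,225,20,17),'tin',tm(a,b,212,205,40,30))
t=cv2.cvtColor(snap('top','t1'),cv2.COLOR_RGB2GRAY)
print('prop top',tm(a2,t,252,174,20,18,24),'tin',tm(a2,t,375,232,28,34),'wheel',tm(a2,t,318,178,20,20))
# expected nose shift for 0.05 rad nose-down
N=PIV+XM*.23-[0,0,.07];d=.05
v=N-PIV; N2=PIV+XM*(v@XM*np.cos(d)+v[2]*np.sin(d)*1)+np.array([0,0,v[2]*np.cos(d)-v@XM*np.sin(d)])
print('0.05rad ->',proj('scene',N2)-proj('scene',N))
print(finder.boxes_of('scene','prop_pad')[:1])
E
```

```text
[0.662 0.235 0.212] [0.099 0.053 0.308] 29.55
nose (np.float64(-0.64), np.float64(-0.94), 0.98) fin (np.float64(-3.79), np.float64(-1.14), 0.46) spray (np.float64(-0.02), np.float64(-0.01), 1.0) jar (np.float64(0.02), np.float64(-0.02), 1.0) wheel (np.float64(-0.0), np.float64(-0.01), 1.0) tin (np.float64(-0.01), np.float64(-0.0), 1.0)
nose (np.float64(-0.63), np.float64(-0.94), 0.98) fin (np.float64(-3.49), np.float64(-0.8), 0.45) spray (np.float64(-0.02), np.float64(-0.01), 1.0) jar (np.float64(0.02), np.float64(-0.02), 1.0) wheel (np.float64(-0.0), np.float64(-0.01), 1.0) tin (np.float64(0.0), np.float64(-0.0), 1.0)
nose (np.float64(-0.64), np.float64(-0.94), 0.98) fin (np.float64(-3.51), np.float64(-1.14), 0.45) spray (np.float64(-0.02), np.float64(-0.01), 1.0) jar (np.float64(0.01), np.float64(-0.02), 1.0) wheel (np.float64(-0.0), np.float64(-0.01), 1.0) tin (np.float64(-0.0), np.float64(-0.0), 1.0)
nose (np.float64(-0.64), np.float64(-0.95), 0.98) fin (np.float64(-2.98), np.float64(-0.27), 0.46) spray (np.float64(-0.02), np.float64(-0.02), 1.0) jar (np.float64(0.01), np.float64(-0.03), 1.0) wheel (np.float64(0.0), np.float64(-0.01), 1.0) tin (np.float64(-0.0), np.float64(0.0), 1.0)
prop top (np.float64(2.21), np.float64(7.65), 0.56) tin (np.float64(-0.0), np.float64(0.0), 1.0) wheel (np.float64(0.0), np.float64(0.0), 1.0)
0.05rad -> [1.634 2.113]
[{'xy': [390.0, 199.0], 'score': 0.97}]
```

Request:
move_arm:
  steps:
    - {"hand": 0.4, "linear": [-20, 0, 0], "rotation": [0, 0, 0]}
    - {"hand": 0.4, "linear": [-20, 0, 0], "rotation": [0, 0, 0]}
    - {"hand": 0.4, "linear": [0, 0, 0], "rotation": [0, 0, 0]}
    - {"hand": 0.4, "linear": [0, 0, 0], "rotation": [0, 0, 0]}
    - {"hand": 0.4, "linear": [0, 0, 0], "rotation": [0, 0, 0]}
    - {"hand": 0.4, "linear": [0, 0, 0], "rotation": [0, 0, 0]}
    - {"hand": 0.4, "linear": [0, 0, 0], "rotation": [0, 0, 0]}
    - {"hand": 0.4, "linear": [0, 0, 0], "rotation": [0, 0, 0]}

```text
clock: 30.85
position: [0.6569, 0.234, 0.2372]
orientation: [[-0.025, -0.036, 0.999], [-0.006, 0.999, 0.036], [-1.0, -0.005, -0.025]]
contact_force: [-0.1, -0.4, 0.5]
width: 0.0597
```

```bash
python3 - <<'E'
from h import *
a=cv2.imread('pics/s0.png',0)
b=cv2.cvtColor(snap('scene','s2'),cv2.COLOR_RGB2GRAY);c=cv2.imread('pics/s1_3.png',0)
for n,A in(('vs start',a),('vs before',c)):
    R=cv2.matchTemplate(b[190:240,245:295],A[200:230,255:285],cv2.TM_CCOEFF_NORMED);print(n,cv2.minMaxLoc(R)[1:4:2])
x=(140,258,60,45) # screwdriver
print('file',np.abs(a[258:303,140:200].astype(int)-b[258:303,140:200]).mean(),'trim',np.abs(a[175:192,438:464].astype(int)-b[175:192,438:464]).mean())
print('model change since last',np.abs(c[150:235,255:370].astype(int)-b[150:235,255:370]).mean())
print(r.get_state()['clock']); print(ticket.sign_off())
E
```

```text
vs start (0.9772794246673584, (9, 9))
vs before (0.9986542463302612, (10, 10))
file 3.0255555555555556 trim 7.0656108597285066
model change since last 1.5694117647058823
30.9
the job is handed in; nothing more can be done
None
```

The battery pack is on the tray near its balance point, the prop is drawn out and left standing, and the job was handed in at about 31 s.

- **Pack:** I took it out square to the label and weighed it. The joint torques gave 0.51–0.52 kg and the force sensor 0.53 kg. I used 0.52 kg, which puts the spot at 80.8 mm. After I let go, the wrist camera showed the pack's centre about 80 mm ahead of the pivot.
- **Prop:** I slid it about 64 mm level along its +y, so its pad is clear of the boom, then released it and lifted the hand away.
- **Model:** It hangs still. The nose sits about 1 pixel higher than at the start, roughly 0.02 rad tail-down, well inside the 0.1 limit. It did not move in the last second before hand-in.
- **Bystanders:** The spray bottle, jar, wheel and tin matched their starting positions exactly. For the screwdriver and cork block I only compared image brightness. The differences were small but not zero (3 and 7 grey levels), which I put down to the arm's shadow but did not confirm.

Two checks of the final state were weak. The tail fin match in the scene camera and the prop match in the top camera were poor, probably because the arm or its shadow was in the way. That the prop stands clear therefore rests on the hand's measured travel and the network finding it at a shifted spot in the scene picture.

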